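# Lay a clean brayer roller on its sloped drying rest

## Robot

A 6-joint arm with a two-finger parallel gripper is mounted at the origin on the work surface. World frame = base frame: x ahead of the robot, y to its left, z up, the work surface at z = 0. Lengths are in m, angles in rad, forces in N, time in s.
With the tool pointing down it reaches from about 0.35 to 0.875 m from the base axis. Payload 4.2 kg.
Tool frame: the origin (TCP) lies at the very end of the fingers, on their centre line; the grasp point (between the pads) lies 19 mm behind it (grip_point_offset is the distance from the TCP to the grasp point, in m); z points along the fingers, y is the line along which they close (so a half turn about z gives the same grasp; the last joint's range is limited). The gripper opens to 87 mm and grips with 3 to 60 N. Pads are 19 mm wide; open, the fingers measure 117 mm over their backs; the gripper's body (75 mm by 190 mm) begins 51 mm behind the grasp point.
Start: joints at [-0.999, 0.385, 0.008, 0, -1.194, -0.259], TCP at [0.192, -0.595, 0.185] pointing down, gripper open.
Joint ranges: [-3.14, 3.14], [-1.21, 2.06], [-1.07, 1.41], [-3.16, 2.05], [-2.99, -0.16], [-3.1, 3.1]. Speed limits (rad/s): [2.79, 2.79, 3.14, 3.14, 3.14, 3.14].

## Interface

Orientations are given as a unit quaternion [w, x, y, z].
In Python, from station import observe, get_image, camera_model, hand_in, grip_point_offset gives the robot as it stands.
- The arm moves only by the tool step_arm, never from a script. Its argument "rows" is a list of rows, each a list of 3 entries, a list of its own where there are three numbers: the shift along the tool's x, y, z in m, then the turn, a rotation vector about the tool's x, y, z in degrees, then the closure, from 0 (fully open) to 1 (shut). A call has exactly 5 rows; each row is the pose to reach, as a shift and turn from the pose commanded when the call began, along the tool's axes at that moment; what a row does not reach only later rows make up. A row lasts 1/10 s, in which the tool goes at most 50 mm and 8.59 degrees, less where a joint would pass 70% of its speed; a pose out of reach is approached as far as the arm can. A call with a gripper value outside its range is refused whole. The fingers move at their own pace and stop on an object; "newtons" is the grip in N (left out, the last holds). Time passes only in rows, so rows that repeat a pose let the fingers close, or fill a call up. It gives the time, the measured TCP pose, the force, the opening and the grip force at its end, in the units of the state.
- observe(): the state, without advancing time (a new reading comes with each control period).
- get_image(name): name is "scene" or "side" or "wrist"; returns the picture (384x512x3 uint8, red, green, blue); there is no depth.
- camera_model(name): a dict with "mtx" (3x3 intrinsics, pixels), "world_to_cam" (4x4, takes a point from world to camera coordinates). Camera axes: x right, y down, z forward; pixel columns grow to the right and rows downward; lengths in m; the calibration is good to about 2 mm. A picture is of the moment at which its call begins: read the wrist's pose just before it. camera_model takes no time and is no camera call; for the wrist camera it gives the pose at the moment of the call.
- hand_in(): hands the job in; it is judged then, once.
The state is a dict: "time": time; "joints": joint angles; "joint_velocities": joint speeds; "tau": joint torques, N m; "tool_pos": TCP position; "eef_rot": TCP orientation; "wrist_force": force on the tool from outside, world axes, zero at the start; "ft_torque": the same for the moment, N m; "grip_width": finger opening in m; "grasp_force": force on a finger pad.
Only numpy, scipy, OpenCV 4.12 (cv2) and the standard library are available. Lean on these libraries where they do the work, as an engineer would, in place of code of your own. Each camera call takes 0.05 s, during which the arm holds its last target. There are 200 camera calls.

## Task

Put the longer of the two rollers standing on the marble slab away: lay it gently on its side on the sloped drying rest, one steel end in each V notch, then swing the rest's keeper arm across over the lower end as far as it goes. Do not drop the roller or let it tip over or lie on the bench or slab, and leave everything else where it stands.

Things in the scene. Friction and masses are not known exactly. Their poses are not given: they have to be found in the camera images.
- long_roller: the long spare brayer roller, free, 300 g or so: a black rubber cylinder 44 mm across and 70 mm long, with a steel journal 24 mm across and 20 mm long out of each end, 110 mm overall, both ends alike. It starts upright on the slab on one journal. Origin: centre of its lower end face; z runs along its length, up at the start
- long_roller_center (a point): the middle of the long roller, on its axis, 55 mm from each end
- short_roller: the short roller, to be left alone: same look and diameters, but rubber only 40 mm long and 80 mm overall, upright on the slab. Origin: centre of its lower end face, z up
- slab: marble ink slab, fixed, 260 (x) by 360 (y) by 18 mm thick. Origin: centre of its underside, on the bench
- rest: the drying rest, fixed: wooden base 150 (its x) by 90 (its y) by 12 mm with two steel posts, each ending in a V notch; the post on its -x side (nearer the robot) is the lower one. Origin: centre of the base's underside; z up
- saddle: the rest's two V notches. Origin: where the long roller's middle lies when seated, 100 mm above the bench. x: along the seated roller, rising 25 degrees away from the robot; y level; z square to the slope, up. 90-degree Vs, 6 mm thick, centred at x = -44 and +44 mm, cheeks reaching y = +-23, z = 6 mm; the roller has 6 mm play each way along x before its rubber meets a notch
- keeper (a joint): angle (rad) of the keeper, a flat steel arm swinging in the plane of the slope on a 10 mm post at saddle x = -44, y = +27 mm, beside the low notch. 0: points down the slope (saddle -x), out of the way; growing turns it towards saddle -y; 1.57 (its stop): lies across over the low journal. Friction holds it where it is left
- keeper_knob (a point): point on the axis of the upright knob at the keeper's free end, 52 mm from the pivot. The knob is 14 mm across, from 18 mm below this point to 14 mm above it, square to the slope. The arm is 9 mm wide, 6 mm thick, its underside 17 mm below this point and 19 mm above the seated roller's axis
- keeper_hinge (a point): a point on the keeper's pivot axis, at the middle of the arm's thickness, 22 mm above the seated roller's axis along saddle z; the pivot's hub is 16 mm across and reaches 4 mm above this point
- ink_tin: bystander: closed ink tin, 72 mm across, 42 mm high, on the bench. Origin: centre of its underside
- ink_knife: bystander: ink knife (spatula) 200 mm long lying on the slab near its far edge. Origin: underside of its middle, x along it
- baren: bystander: round wooden printing pad 110 mm across with a bridge handle, 32 mm high. Origin: centre of its underside
- lino_block: bystander: mounted lino block 70 by 120 by 22 mm lying flat. Origin: centre of its underside
- brush: bystander: brush 170 mm long lying on the bench. Origin: underside of its middle, x along it
There are look-alikes about, which are no part of the job. What is shaped like the long_roller but yellow is not meant. Leave any green look-alike of the rest alone.

How it is judged:
On the way, in this order (a step that is already met when the one before it is completed fails the run):
1. the long roller lies in both notches, let go, with the keeper still out of the way (x of long_roller_center in the frame of saddle between -0.009 and 0.009 m and y of long_roller_center in the frame of saddle between -0.004 and 0.004 m and z of long_roller_center in the frame of saddle between -0.004 and 0.004 m and angle between the z axis of long_roller and the x axis of saddle, either way round below 0.09 rad and contact force between the fingers and long_roller below 0.2 N and value of joint keeper below 1 rad), for 0.2 s.
2. the keeper arm is swung across over the low journal (value of joint keeper above 1.4 rad), for 0.1 s.
At the end, for the whole second after the job is handed in: The long roller rests, let go and still, in both V notches: its middle within 9 mm of the saddle's origin along the slope and within 4 mm across and in height, its axis within 0.09 rad (5 degrees) of the saddle's x; the keeper stands past 1.4 rad (x of long_roller_center in the frame of saddle between -0.009 and 0.009 m and y of long_roller_center in the frame of saddle between -0.004 and 0.004 m and z of long_roller_center in the frame of saddle between -0.004 and 0.004 m and angle between the z axis of long_roller and the x axis of saddle, either way round below 0.09 rad and value of joint keeper above 1.4 rad and linear speed of long_roller below 0.02 m/s and contact force between the fingers and long_roller below 0.2 N); the robot touches nothing.
It fails at once if the long roller tips over or is laid down on the bench or slab (its middle below 50 mm) (height (world z) of long_roller_center below 0.05 m).
It fails at once if the long roller is dropped (moves faster than 0.45 m/s with no finger on it: a fall of over about 10 mm) (linear speed of long_roller above 0.45 m/s and contact force between the fingers and long_roller below 0.05 N).
It fails at once if another loose thing (short roller, knife, tin, baren, lino block, brush) is shifted by more than 25 mm (distance of any of short_roller, ink_knife, ink_tin, baren, lino_block, brush from where it was at the start of the episode above 0.025 m).
It also fails if it takes over 58 s, if anything falls off the work surface, if the arm or the gripper's body presses on something with over 40 N, if the wrist force passes 120 N, or if a joint passes its speed limit or range.

## Working session

There is one attempt and no reset: what is moved stays moved. The work goes in short steps, Python scripts to look and compute and a tool call to move; the robot and the scene stay as the last step left them, time stands still between calls to the robot, and variables do not carry over. Pictures are saved under pics/ and viewed, at most 10 in all, crops included, and the job is handed in when it is done.

Besides the shell and the picture viewer there is one more tool, called as name([rows], argument=value, ...), one row to a line, values as JSON. step_arm: Moves the arm, as the interface text tells. Its arguments: {"type":"object","properties":{"rows":{"type":"array"},"newtons":{"type":"number"}},"required":["rows"]}

```bash
ls; mkdir -p pics; python3 - <<'E'
from station import *
import cv2,numpy as np
print(observe()); print(grip_point_offset)
for n in("scene","side"):
    im=get_image(n); cv2.imwrite(f"pics/{n}0.png",im[:,:,::-1]); m=camera_model(n); print(n,m)
E
```

```text
pics
{'time': 0.0, 'joints': array([-9.99397353e-01,  3.85560205e-01,  6.59096971e-03, -5.01613131e-04,
       -1.19400642e+00, -2.58632279e-01]), 'joint_velocities': array([ 0.00161767,  0.00042908,  0.00081419, -0.00142874,  0.00098635,
       -0.00170081]), 'tau': array([-3.05113363e-04, -3.90664208e+01,  1.87408197e+01,  4.21978444e+00,
        1.11082080e-02, -1.82861450e-04]), 'tool_pos': array([ 0.19211917, -0.5939976 ,  0.18344348]), 'eef_rot': array([-2.26033242e-04, -1.55655211e-01,  9.87810819e-01,  1.09115226e-03]), 'wrist_force': array([-1.00060928, -0.04026806,  0.51119278]), 'ft_torque': array([-0.04300525, -0.01446789,  0.05208185]), 'grasp_force': 0.0, 'grip_width': 0.08667722915055993}
0.0187
scene {'mtx': array([[417.25346137,   0.        , 257.71306324],
       [  0.        , 417.25346137, 192.7603852 ],
       [  0.        ,   0.        ,   1.        ]]), 'world_to_cam': array([[-0.54538241,  0.83813396,  0.00945993,  0.37343255],
       [ 0.7052576 ,  0.46495899, -0.53518675, -0.31298021],
       [-0.45295667, -0.28520976, -0.8446808 ,  1.47902563],
       [ 0.        ,  0.        ,  0.        ,  1.        ]])}
side {'mtx': array([[350.18825998,   0.        , 256.53776318],
       [  0.        , 350.18825998, 194.44374432],
       [  0.        ,   0.        ,   1.        ]]), 'world_to_cam': array([[-0.99797866, -0.0601115 , -0.02062043,  0.53488541],
       [-0.01958672,  0.59962455, -0.80004172,  0.10400228],
       [ 0.06045623, -0.79802068, -0.59958989,  0.99516133],
       [ 0.        ,  0.        ,  0.        ,  1.        ]])}
```

View pics/scene0.png

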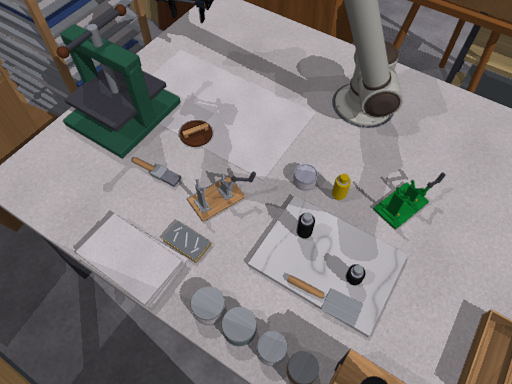

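View pics/side0.png

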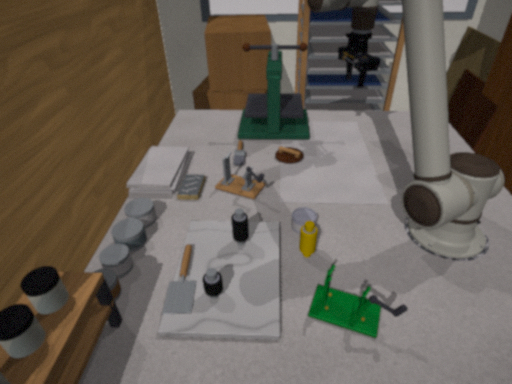

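```bash
python3 - <<'E'
import cv2,numpy as np
a=cv2.imread("pics/scene0.png");b=cv2.imread("pics/side0.png")
c=cv2.resize(a[160:300,175:375],None,fx=4,fy=4,interpolation=cv2.INTER_CUBIC); cv2.imwrite("pics/c1.png",c)
c=cv2.resize(b[145:305,180:280],None,fx=5,fy=5,interpolation=cv2.INTER_CUBIC)
c=cv2.resize(b[135:210,195:295],None,fx=8,fy=8,interpolation=cv2.INTER_CUBIC);cv2.imwrite("pics/c2.png",c)
E
```

```text
(no output)
```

View pics/c1.png

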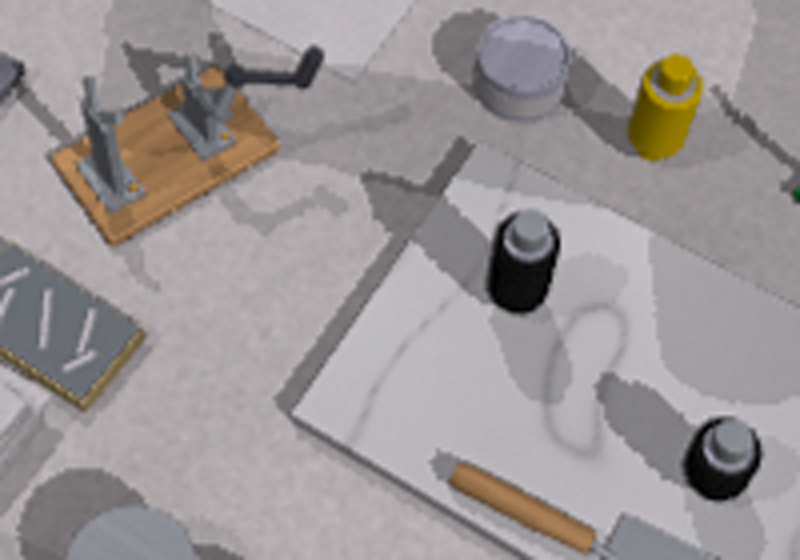

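View pics/c2.png

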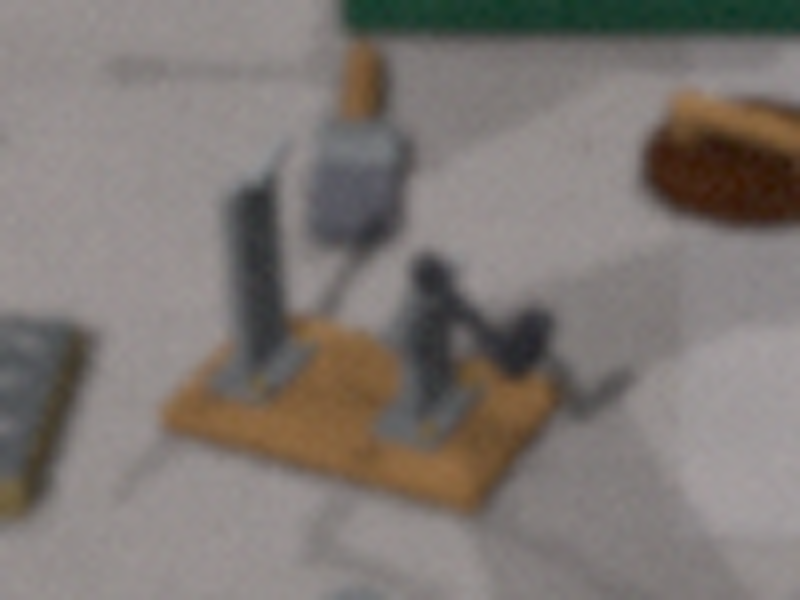

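```bash
cat > h.py <<'E'
import cv2,numpy as np
from station import *
from scipy.spatial.transform import Rotation as R
def ray(m,uv):
    T=m["world_to_cam"];Rm=T[:3,:3];o=-Rm.T@T[:3,3]
    uv=np.atleast_2d(np.asarray(uv,float))
    d=np.c_[uv,np.ones(len(uv))]@np.linalg.inv(m["mtx"]).T@Rm
    return o,d/np.linalg.norm(d,axis=1)[:,None]
def plane(m,uv,z):
    o,d=ray(m,uv); return o+d*((z-o[2])/d[:,2])[:,None]
def tri(ms,uvs):
    A=0;b=0
    for m,uv in zip(ms,uvs):
        o,d=ray(m,uv);P=np.eye(3)-np.outer(d[0],d[0]);A=A+P;b=b+P@o
    p=np.linalg.solve(A,b)
    return p,[project(m,p)[0]-np.array(uv) for m,uv in zip(ms,uvs)]
def project(m,p):
    p=np.atleast_2d(p);c=p@m["world_to_cam"][:3,:3].T+m["world_to_cam"][:3,3]
    q=c@m["mtx"].T;return q[:,:2]/q[:,2:]
def pose():
    s=observe();q=s["eef_rot"];return s["tool_pos"],R.from_quat([q[1],q[2],q[3],q[0]])
E
python3 - <<'E'
from h import *
S,D=camera_model("scene"),camera_model("side")
a=cv2.imread("pics/scene0.png");b=cv2.imread("pics/side0.png")
s2=lambda u,v:(175+u/4,160+v/4)
d2=lambda u,v:(195+u/8,135+v/8)
# base top corners
print("scene z.012",plane(S,[s2(50,157),s2(110,236),s2(279,142)],.012))
print("side z.012",plane(D,[d2(165,415),d2(478,500),d2(557,385),d2(310,320)],.012))
print("keeper knob?",tri([S,D],[s2(313,65),d2(528,342)]))
print("keeper hub",tri([S,D],[s2(236,74),d2(432,272)]))
for n,m,im,box in(("scene",S,a,(290,205,320,240)),("side",D,b,(228,205,253,245))):
    x0,y0,x1,y1=box;g=im[y0:y1,x0:x1].max(2)<50
    ys,xs=np.nonzero(g);print(n,"black bbox",xs.min()+x0,xs.max()+x0,ys.min()+y0,ys.max()+y0, "mid (center h .073) ->",plane(m,[(xs.mean()+x0,ys.mean()+y0)],.073))
print("top",plane(S,[s2(530,225)],.128))
print("slab/short",plane(S,[s2(735,438)],.098))
print(tri([S,D],[s2(92,100),d2(252,185)]))
E
```

```text
scene z.012 [[ 0.65737251 -0.26843015  0.012     ]
 [ 0.68648776 -0.19037154  0.012     ]
 [ 0.55222509 -0.13293089  0.012     ]]
side z.012 [[ 0.68346133 -0.17731023  0.012     ]
 [ 0.54886897 -0.12321221  0.012     ]
 [ 0.52065726 -0.20416139  0.012     ]
 [ 0.63073298 -0.25034515  0.012     ]]
keeper knob? (array([ 0.52682327, -0.1190939 ,  0.09235836]), [array([-0.01186612,  0.38427545]), array([ 0.2591927 , -0.25262303])])
keeper hub (array([ 0.56645625, -0.15843683,  0.09786865]), [array([-0.00881619,  0.34192956]), array([ 0.22221984, -0.21623937])])
scene black bbox 297 314 215 237 mid (center h .073) -> [[0.58226534 0.08345925 0.073     ]]
side black bbox 233 247 218 241 mid (center h .073) -> [[0.57065942 0.09766013 0.073     ]]
top [[0.57406967 0.0814005  0.128     ]]
slab/short [[0.61992655 0.25776134 0.098     ]]
(array([ 0.64375194, -0.2275251 ,  0.09777377]), [array([-0.01032385,  1.66557776]), array([ 1.01105526, -0.98726188])])
```

Candidates: black roller at scene (306,226) is tall, black at (356,273) is short, and (342,187) is yellow and so not meant. The long one is (306,226). The wooden rest at (216,197) is the target; the green one at (402,202) is the look-alike. The crops confirm both: the keeper is at the near post and points toward the robot.

```bash
python3 - <<'E'
from h import *
S,D=camera_model("scene"),camera_model("side");W=camera_model("wrist")
s2=lambda u,v:(175+u/4,160+v/4)
print("yellow",plane(S,[s2(680,65)],.11),plane(S,[s2(655,150)],.01),"tin",plane(S,[s2(522,45)],.042))
p,r=pose();T=W["world_to_cam"];o=-T[:3,:3].T@T[:3,3]
print("cam in tool",r.inv().apply(o-p),"cam z in tool",r.inv().apply(T[2,:3]),"cam x in tool",r.inv().apply(T[0,:3]));print(W["mtx"])
print("tool axes",r.as_matrix())
# look pose: tool down, over rest pulled back
yaw=np.radians(-22)
def down(yaw,th=0):
    z=np.array([np.sin(th)*np.cos(yaw),np.sin(th)*np.sin(yaw),-np.cos(th)]);y=np.array([np.sin(yaw),-np.cos(yaw),0])
    return R.from_matrix(np.c_[np.cross(y,z),y,z])
for y in(-22,158):
    t=down(np.radians(y));print(y,"turn",np.degrees((r.inv()*t).as_rotvec()),"shift",r.inv().apply(np.array([.53,-.17,.33])-p))
E
```

```text
yellow [[0.39310277 0.10318078 0.11      ]] [[0.40112854 0.10694962 0.01      ]] tin [[ 0.39361549 -0.01636684  0.042     ]]
cam in tool [ 7.65597182e-02 -7.89335069e-05 -2.00331144e-01] cam z in tool [-0.2746874  -0.00145445  0.96153248] cam x in tool [-8.91202962e-04  9.99998812e-01  1.25803508e-03]
[[325.98779706   0.         255.34236734]
 [  0.         325.98779706 190.61548332]
 [  0.           0.           1.        ]]
tool axes [[-9.51512120e-01 -3.07610485e-01 -6.88929780e-04]
 [-3.07611244e-01  9.51510332e-01  1.84693286e-03]
 [ 8.73878902e-05  1.96930155e-03 -9.99998057e-01]]
-22 turn [ 5.62095372e-02  1.35711871e-01 -1.40084616e+02] shift [-0.45188583  0.29988874 -0.1458863 ]
158 turn [ 0.10648794 -0.04410549 39.91531377] shift [-0.45188583  0.29988874 -0.1458863 ]
```

step_arm([
  [[-0.03,0.02,-0.007],[0,0,-7],0],
  [[-0.06,0.04,-0.014],[0,0,-14],0],
  [[-0.09,0.06,-0.021],[0,0,-21],0],
  [[-0.12,0.08,-0.028],[0,0,-28],0],
  [[-0.148,0.102,-0.0355],[0,0,-35],0],
])

```text
time: 0.6
tool_pos: [0.3024, -0.4506, 0.2197]
eef_rot: [-0.0, -0.448, 0.894, 0.001]
wrist_force: [0.5, -1.0, 1.0]
grip_width: 0.0872
grasp_force: 0.0
```

step_arm([
  [[-0.036,0,-0.007],[0,0,-7],0],
  [[-0.072,0,-0.014],[0,0,-14],0],
  [[-0.108,0,-0.021],[0,0,-21],0],
  [[-0.144,-0.001,-0.028],[0,0,-28],0],
  [[-0.18,-0.001,-0.0355],[0,0,-35],0],
])

```text
time: 1.1
tool_pos: [0.4115, -0.3076, 0.2554]
eef_rot: [-0.0, -0.696, 0.718, 0.0]
wrist_force: [0.1, -0.8, -0.1]
grip_width: 0.087
grasp_force: 0.0
```

step_arm([
  [[-0.03,-0.021,-0.007],[0,0,-7],0],
  [[-0.06,-0.042,-0.014],[0,0,-14],0],
  [[-0.09,-0.063,-0.021],[0,0,-21],0],
  [[-0.12,-0.084,-0.028],[0,0,-28],0],
  [[-0.147,-0.104,-0.0355],[0,0,-35],0],
])

```text
time: 1.6
tool_pos: [0.5208, -0.1643, 0.2909]
eef_rot: [0.0, 0.88, -0.475, -0.0]
wrist_force: [0.3, -0.7, 0.1]
grip_width: 0.0873
grasp_force: 0.0
```

step_arm([
  [[0,0,0],[0,0,-7],0],
  [[0,0,0],[0,0,-14],0],
  [[0,0,0],[0,0,-21],0],
  [[0,0,0],[0,0,-28],0],
  [[0,0,0],[0,0,-35],0],
])

```text
time: 2.1
tool_pos: [0.5201, -0.1657, 0.2904]
eef_rot: [-0.0, 0.982, -0.189, -0.001]
wrist_force: [0.9, 0.9, -0.1]
grip_width: 0.0869
grasp_force: 0.0
```

```bash
python3 - <<'E'
from h import *
import pickle
s=observe();m=camera_model("wrist");im=get_image("wrist")[:,:,::-1];cv2.imwrite("pics/w1.png",im);pickle.dump((m,s),open("w1.pkl","wb"))
cv2.imwrite("pics/w1b.png",cv2.resize(im,None,fx=1.56,fy=1.56,interpolation=cv2.INTER_CUBIC)[:599])
print(s["joints"],s["tool_pos"])
print("roller",project(m,[[.578,.088,.128],[.578,.088,.02],[.603,-.196,.1]]))
E
```

```text
[-1.16045926e-02  1.92841358e-01  1.84583448e-03 -3.34028738e-04
 -1.38107478e+00  1.20222807e+00] [ 0.52005486 -0.16573304  0.29044171]
roller [[ 33.83611877 200.00210716]
 [ 81.2479901  177.90556673]
 [251.85027098  84.78618266]]
```

View pics/w1b.png

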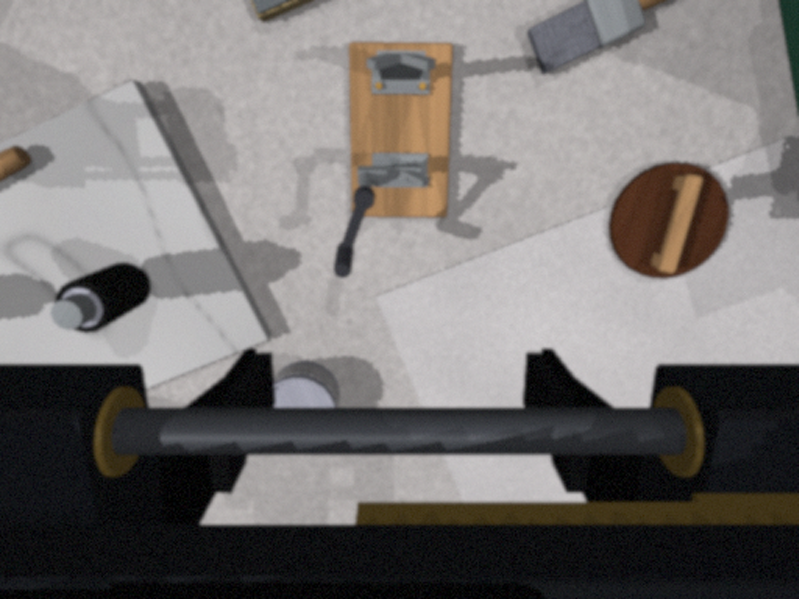

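The wrist view shows the wooden rest at (350–452, 43–216), the keeper hub at (365,198) and its knob at (343,262). The long roller's top is at (68,313) with the rubber reaching (150,285). Next I turn these into positions.

```bash
python3 - <<'E'
from h import *
import pickle
m,s=pickle.load(open("w1.pkl","rb"));im=cv2.imread("pics/w1.png")
hsv=cv2.cvtColor(im,cv2.COLOR_BGR2HSV)
g=np.zeros(hsv.shape[:2],np.uint8);g[20:145,215:300]=cv2.inRange(hsv,(8,90,60),(22,255,255))[20:145,215:300]
g=cv2.morphologyEx(g,cv2.MORPH_OPEN,np.ones((2,2)))
ys,xs=np.nonzero(g);P=plane(m,np.c_[xs,ys],.012)
# only use top surface edges
(c,sz,a)=cv2.minAreaRect((P[:,:2]*1000).astype(np.float32));print("base rect",c,sz,a)
k=1/1.56
for n,uv,z in(("hub",(365,192),.1053),("knobtop",(343,250),.1),("lowplate L",(360,180),.09),("R",(430,165),.09)):
    print(n,plane(m,[np.array(uv)*k],z))
S,D=camera_model("scene"),camera_model("side")
s2=lambda u,v:(175+u/4,160+v/4)
d2=lambda u,v:(195+u/8,135+v/8)
print(tri([S,D,m],[s2(236,74),d2(432,272),np.array((365,196))*k]))
# roller: black mask & top face
b=np.zeros_like(g);b[160:220,25:105]=(im.max(2)<40)[160:220,25:105]*255
cs,_=cv2.findContours(b,0,2);q=max(cs,key=cv2.contourArea);print("black",cv2.minAreaRect(q))
print("top face",plane(m,[np.array((68,313))*k],.128)," base est")
mo=cv2.moments(q);print(plane(m,[(mo['m10']/mo['m00'],mo['m01']/mo['m00'])],.078))
print("scene top",plane(S,[s2(530,223)],.128))
E
```

```text
base rect (601.37744140625, -202.59994506835938) (87.48468780517578, 146.5743865966797) 67.8763427734375
hub [[ 0.57130965 -0.16086604  0.1053    ]]
knobtop [[ 0.53657791 -0.12728327  0.1       ]]
lowplate L [[ 0.58037276 -0.15949603  0.09      ]]
R [[ 0.57079101 -0.21342365  0.09      ]]
(array([ 0.56705895, -0.15872948,  0.09776017]), [array([-0.21326654,  0.46299189]), array([ 0.03885945, -0.24047352]), array([0.12421255, 1.01412285])])
black ((67.60002136230469, 188.70001220703125), (32.199378967285156, 55.90169906616211), 63.43495178222656)
top face [[0.57309613 0.077876   0.128     ]]  base est
[[0.57398925 0.06567637 0.078     ]]
scene top [[0.57276762 0.08066698 0.128     ]]
```

```bash
cat >> h.py <<'E'
def lean(az,th):
    a,t=np.radians([az,th]);z=np.array([np.sin(t)*np.cos(a),np.sin(t)*np.sin(a),-np.cos(t)]);y=np.array([np.sin(a),-np.cos(a),0])
    return R.from_matrix(np.c_[np.cross(y,z),y,z])
def plan(tp,tr,n=1):
    p,r=pose();tp=np.array(tp);rv=(tr*r.inv()).as_rotvec()
    print("dist",np.linalg.norm(tp-p).round(4),"ang",np.degrees(np.linalg.norm(rv)).round(1))
    for i in range(n):
        R0=R.from_rotvec(rv*i/n)*r
        print("call",i,(R0.inv().apply((tp-p)/n)).round(4),np.degrees(R0.inv().apply(rv/n)).round(2))
E
python3 - <<'E'
from h import *
plan([.49,.21,.20],lean(-60,65),2)
E
```

```text
dist 0.3876 ang 74.5
call 0 [-0.0831 -0.1691  0.0453] [-10.86  31.25  17.08]
call 1 [-0.1303 -0.1362 -0.045 ] [-10.86  31.25  17.08]
```

step_arm([
  [[-0.017,-0.034,0.009],[-2.2,6.2,3.4],0],
  [[-0.033,-0.068,0.018],[-4.3,12.5,6.8],0],
  [[-0.05,-0.101,0.027],[-6.5,18.7,10.2],0],
  [[-0.066,-0.135,0.036],[-8.7,25,13.7],0],
  [[-0.083,-0.169,0.045],[-10.9,31.2,17.1],0],
])

```text
time: 2.65
tool_pos: [0.5093, -0.0183, 0.2547]
eef_rot: [0.119, 0.927, -0.303, 0.188]
wrist_force: [0.6, -0.6, 0.2]
grip_width: 0.087
grasp_force: 0.0
```

step_arm([
  [[-0.026,-0.027,-0.009],[-2.2,6.2,3.4],0],
  [[-0.052,-0.054,-0.018],[-4.3,12.5,6.8],0],
  [[-0.078,-0.082,-0.027],[-6.5,18.7,10.2],0],
  [[-0.104,-0.109,-0.036],[-8.7,25,13.7],0],
  [[-0.13,-0.136,-0.045],[-10.9,31.2,17.1],0],
])

```text
time: 3.15
tool_pos: [0.4817, 0.1716, 0.2273]
eef_rot: [0.244, 0.786, -0.403, 0.401]
wrist_force: [2.0, -0.2, 0.0]
grip_width: 0.0871
grasp_force: 0.0
```

```bash
python3 - <<'E'
from h import *
import pickle
s=observe();m=camera_model("wrist");im=get_image("wrist")[:,:,::-1];cv2.imwrite("pics/w2.png",im);pickle.dump((m,s),open("w2.pkl","wb"))
print(s["joints"].round(3),s["tool_pos"],s["eef_rot"]);print(project(m,[[.573,.079,.128],[.573,.079,.108],[.573,.079,.038]]))
plan([.49,.21,.20],lean(-60,65),1)
b=((im.max(2)<45)*255).astype(np.uint8);n,l,st,c=cv2.connectedComponentsWithStats(b)
for i in range(1,n):
    if st[i,4]>200:print(st[i],c[i])
E
```

```text
[ 1.106  0.326 -0.624  0.803 -1.369 -0.97 ] [0.48173637 0.17160756 0.22726776] [ 0.24359889  0.78561156 -0.40292784  0.40140156]
[[227.56790276 175.21472265]
 [227.65208221 186.68079005]
 [227.90055005 220.52454888]]
dist 0.034 ang 10.2
call 0 [-0.0245 -0.0224 -0.0072] [-1.87  8.15  5.87]
[447   0  36  24 362] [462.11878453  10.32596685]
[426  21  42  41 492] [447.30691057  46.94105691]
[ 211  180   33   54 1081] [227.62349676 212.65957447]
[ 122  225   53   37 1137] [155.18293755 246.71679859]
[ 336  225   54   37 1177] [355.76380629 246.72472387]
[    0   235   512   149 33871] [196.94892386 340.04933424]
[ 354  234  158   87 7331] [452.43254672 282.36393398]
```

View pics/w2.png

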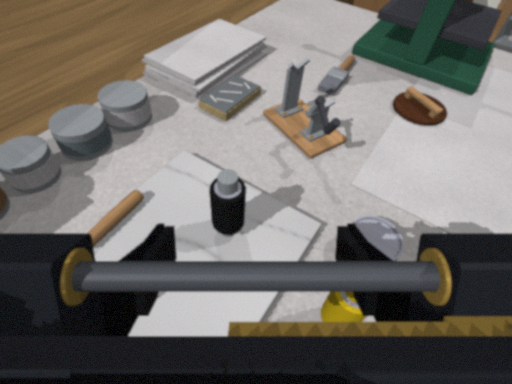

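The wrist view shows the long roller at (228,178–234). Its column matches my estimate to a fraction of a pixel.

```bash
python3 - <<'E'
from h import *
import pickle
m,s=pickle.load(open("w2.pkl","rb"))
T=m["world_to_cam"];o=-T[:3,:3].T@T[:3,3]
c=np.array([.573,.079,0]);d=o-c;d[2]=0;d/=np.linalg.norm(d)
print(project(m,[c+.022*d+[0,0,.038],c-.022*d+[0,0,.108],c-.012*d+[0,0,.128]]))
Rl=lean(-60,65);z=Rl.apply([0,0,1]);C=np.array([.573,.079,.075])
tcp=C+.0187*z;print(tcp)
plan(tcp-.10*z,Rl,1)
E
```

```text
[[228.00279405 234.45118472]
 [227.55208877 173.06070137]
 [227.51194085 167.59216086]]
[0.58147398 0.06432264 0.06709704]
dist 0.127 ang 10.2
call 0 [-0.0553 -0.0291  0.1106] [-1.87  8.15  5.87]
```

step_arm([
  [[-0.014,-0.007,0.028],[-0.5,2,1.5],0],
  [[-0.028,-0.015,0.055],[-0.9,4.1,2.9],0],
  [[-0.042,-0.022,0.083],[-1.4,6.1,4.4],0],
  [[-0.055,-0.029,0.11],[-1.9,8.2,5.9],0],
  [[-0.055,-0.029,0.11],[-1.9,8.2,5.9],0],
])

```text
time: 3.7
tool_pos: [0.5333, 0.13, 0.1132]
eef_rot: [0.269, 0.731, -0.428, 0.458]
wrist_force: [-0.1, -0.2, 0.4]
grip_width: 0.0868
grasp_force: 0.0
```

```bash
python3 - <<'E'
from h import *
Rl=lean(-60,65);z=Rl.apply([0,0,1]);C=np.array([.573,.079,.075])
s=observe();print(s["joints"].round(3),s["wrist_force"]);plan(C+.0187*z,Rl,1)
E
```

```text
[ 0.959  0.573 -0.736  1.027 -1.246 -1.32 ] [-0.13507026 -0.24169451  0.41899591]
dist 0.0936 ang 1.1
call 0 [-0.0063 -0.01    0.0929] [ 0.73  0.82 -0.22]
```

step_arm([
  [[-0.006,-0.01,0.018],[0.7,0.8,-0.2],0],
  [[-0.006,-0.01,0.037],[0.7,0.8,-0.2],0],
  [[-0.006,-0.01,0.056],[0.7,0.8,-0.2],0],
  [[-0.006,-0.01,0.075],[0.7,0.8,-0.2],0],
  [[-0.006,-0.01,0.093],[0.7,0.8,-0.2],0],
])

```text
time: 4.2
tool_pos: [0.5834, 0.0674, 0.0724]
eef_rot: [0.263, 0.73, -0.424, 0.467]
wrist_force: [0.5, 0.2, 0.7]
grip_width: 0.0869
grasp_force: 0.0
```

```bash
python3 - <<'E'
from h import *
Rl=lean(-60,65);z=Rl.apply([0,0,1]);C=np.array([.573,.079,.075])
s=observe();print(s["joints"].round(3),s["wrist_force"]);plan(C+.0187*z,Rl,1)
E
```

```text
[ 0.748  0.63  -0.81   1.296 -1.162 -1.443] [0.46926596 0.18930666 0.73416434]
dist 0.0064 ang 0.7
call 0 [-0.004   0.0032  0.0038] [-0.42  0.23 -0.51]
```

step_arm([
  [[-0.004,0.003,0.004],[-0.4,0.2,-0.5],0],
  [[-0.004,0.003,0.004],[-0.4,0.2,-0.5],0],
  [[-0.004,0.003,0.004],[-0.4,0.2,-0.5],0.3],
  [[-0.004,0.003,0.004],[-0.4,0.2,-0.5],0.45],
  [[-0.004,0.003,0.004],[-0.4,0.2,-0.5],0.6],
], newtons=25)

```text
time: 4.7
tool_pos: [0.5812, 0.065, 0.066]
eef_rot: [0.269, 0.731, -0.421, 0.465]
wrist_force: [-0.2, 1.1, -0.1]
grip_width: 0.0704
grasp_force: 0.0
```

step_arm([
  [[0,0,0],[0,0,0],0.7],
  [[0,0,0],[0,0,0],0.8],
  [[0,0,0],[0,0,0],0.9],
  [[0,0,0],[0,0,0],1],
  [[0,0,0],[0,0,0],1],
], newtons=25)

```text
time: 5.2
tool_pos: [0.5812, 0.0642, 0.0656]
eef_rot: [0.27, 0.731, -0.421, 0.465]
wrist_force: [-0.7, -0.3, 0.2]
grip_width: 0.0306
grasp_force: 1.2
```

```bash
python3 - <<'E'
from h import *
Rl=lean(-60,65);z=Rl.apply([0,0,1]);C=np.array([.573,.079,.075])
s=observe();print(s["joints"].round(3),s["wrist_force"],s["grasp_force"]);plan(C+.0187*z,Rl,1)
print(pose()[1].inv().apply([0,0,.06]))
E
```

```text
[ 0.747  0.643 -0.814  1.297 -1.163 -1.447] [-0.72769695 -0.29432583  0.17124796] 1.199233029037714
dist 0.0015 ang 0.2
call 0 [ 0.0014 -0.0003 -0.0006] [ 0.06 -0.02  0.14]
[ 0.05438741  0.00016194 -0.02533738]
```

```bash
python3 - <<'E'
from h import *
a=get_image("wrist")[:,:,::-1];b=get_image("side")[:,:,::-1]
c=np.zeros((384,800,3),np.uint8);c[:,:512]=a;c[:,512:]=cv2.resize(b[150:280,180:276],(288,384));cv2.imwrite("pics/g1.png",c)
s=observe();print(s["grip_width"],s["grasp_force"])
E
```

```text
0.022953068396676202 0.2596989646553993
```

View pics/g1.png

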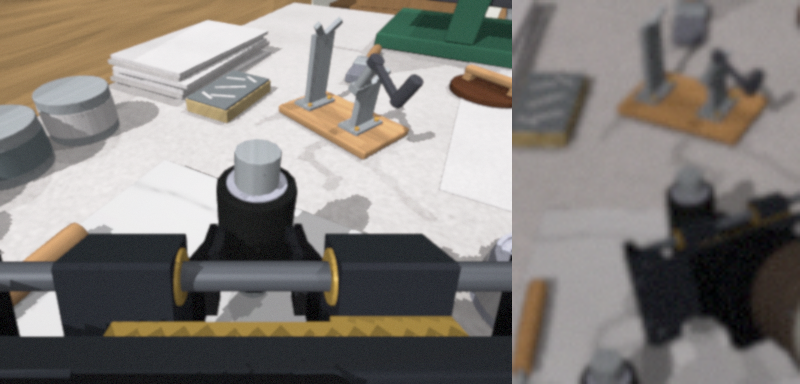

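step_arm([
  [[0,0,0],[0,0,0],0.6],
  [[0,0,0],[0,0,0],0.4],
  [[0,0,0],[0,0,0],0.2],
  [[0,0,0],[0,0,0],0],
  [[0,0,0],[0,0,0],0],
])

```text
time: 5.8
tool_pos: [0.581, 0.064, 0.0656]
eef_rot: [0.27, 0.731, -0.421, 0.465]
wrist_force: [0.4, 0.4, -0.0]
grip_width: 0.055
grasp_force: 0.0
```

```bash
python3 - <<'E'
from h import *
m=camera_model("wrist");p,r=pose();im=get_image("wrist")[:,:,::-1];cv2.imwrite("pics/g2.png",im)
S=camera_model("scene");sc=get_image("scene")[:,:,::-1];cv2.imwrite("pics/s2.png",sc)
c=np.zeros((480,800,3),np.uint8);c[:,:400]=cv2.resize(im[120:270,195:320],(400,480));c[:,400:]=cv2.resize(sc[190:250,280:330],(400,480),interpolation=cv2.INTER_CUBIC);cv2.imwrite("pics/g3.png",c)
print("grip point",p-.0187*r.apply([0,0,1]))
print("wrist top face center at old pixel",plane(m,[(258,152)],.128))
for z in (.128,): print("pred old pos px",project(m,[[.573,.079,z]]),project(S,[[.573,.079,z]]))
print(observe()["grip_width"],p)
E
```

```text
grip point [0.57257414 0.07864988 0.07346409]
wrist top face center at old pixel [[0.57088844 0.07667861 0.128     ]]
pred old pos px [[251.90970613 153.08636322]] [[306.89909827 215.50796912]]
0.06292866831961483 [0.58102549 0.06395579 0.06556799]
```

View pics/g3.png

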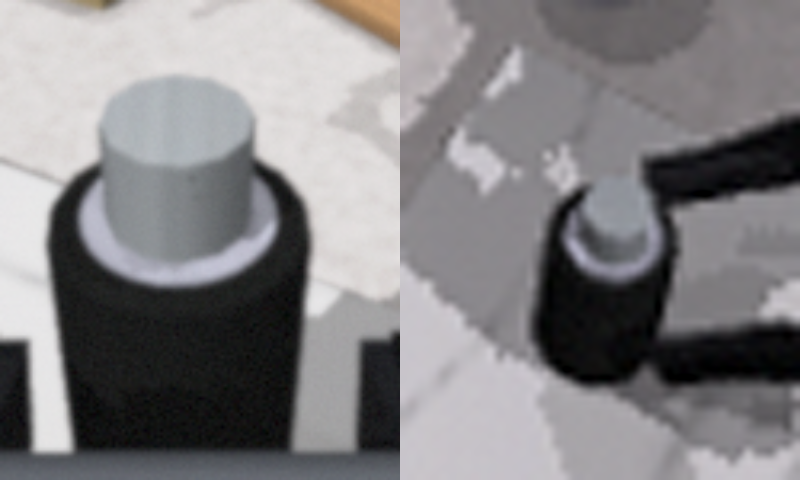

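```bash
python3 - <<'E'
from h import *
m=camera_model("wrist");S=camera_model("scene");D=camera_model("side");p,r=pose()
print("TCP scene",project(S,p),"tips",project(S,[p+r.apply([0,y,0]) for y in(-.0315,.0315)]), "tips crop",(project(S,[p+r.apply([0,y,0]) for y in(-.0315,.0315)])-[280,190])*8+[400,0])
print("crop TCP",(project(S,p)-[280,190])*8+[400,0])
print("wrist top",plane(m,[(250.3,157.5)],.128),"scene top",plane(S,[(307.5,215.6)],.128))
print(tri([m,S],[(250.3,157.5),(307.5,215.6)]))
b=get_image("side")[:,:,::-1];cv2.imwrite("pics/d2.png",b);print(project(D,[p,[.573,.079,.128],[.573,.079,.018]]))
for u in range(195,325,6):pass
g=cv2.imread("pics/g2.png").max(2)<45
for v in(190,205,220):print(v,np.flatnonzero(np.diff(g[v,190:330].astype(int)))+190)
print(project(m,p))
E
```

```text
TCP scene [[298.18777274 226.16653424]] tips [[298.16649525 236.53063292]
 [298.20843453 216.10233593]] tips crop [[545.33196202 372.24506332]
 [545.66747625 208.81868745]]
crop TCP [[545.50218192 289.33227394]]
wrist top [[0.57178679 0.0826345  0.128     ]] scene top [[0.57237663 0.08044672 0.128     ]]
(array([0.5723352 , 0.08073628, 0.12704835]), [array([ 1.02734427, -0.66574993]), array([0.06433643, 0.21992375])])
[[237.85113794 223.70410365]
 [239.08972863 209.29471697]
 [241.12442008 240.50781905]]
190 [211 217 282 289]
205 [211 228 271 289]
220 [213 288]
[[253.28668046 217.62698065]]
```

Before I closed, the roller sat where I measured it, and it has stayed upright at about (0.572, 0.081). The fingers look roughly 30 mm shorter in the pictures than the TCP says, so they pinched only its near side. Going 25 mm deeper is clear of the palm either way.

step_arm([
  [[0,0,0],[0,0,0],0],
  [[0,0,0],[0,0,0],0],
  [[0,0,0.008],[0,0,0],0],
  [[0,0,0.016],[0,0,0],0],
  [[0,0,0.025],[0,0,0],0],
])

```text
time: 6.45
tool_pos: [0.5926, 0.0437, 0.0546]
eef_rot: [0.27, 0.731, -0.421, 0.465]
wrist_force: [-0.6, -0.3, -0.5]
grip_width: 0.0866
grasp_force: 0.0
```

step_arm([
  [[0,0,0],[0,0,0],0],
  [[0,0,0],[0,0,0],0.3],
  [[0,0,0],[0,0,0],0.4],
  [[0,0,0],[0,0,0],0.45],
  [[0,0,0],[0,0,0],0.5],
])

```text
time: 6.95
tool_pos: [0.5924, 0.0448, 0.0551]
eef_rot: [0.27, 0.731, -0.421, 0.465]
wrist_force: [1.1, 0.8, -0.7]
grip_width: 0.0629
grasp_force: 0.0
```

step_arm([
  [[0,0,0],[0,0,0],0.52],
  [[0,0,0],[0,0,0],0.54],
  [[0,0,0],[0,0,0],0.56],
  [[0,0,0],[0,0,0],0.58],
  [[0,0,0],[0,0,0],0.6],
])

```text
time: 7.45
tool_pos: [0.5926, 0.0447, 0.0552]
eef_rot: [0.27, 0.731, -0.421, 0.465]
wrist_force: [0.9, 0.3, -0.0]
grip_width: 0.0435
grasp_force: 24.8
```

step_arm([
  [[0,0,0],[0,0,0],0.8],
  [[0.002,0,-0.001],[0,0,0],1],
  [[0.009,0,-0.004],[0,0,0],1],
  [[0.018,0,-0.008],[0,0,0],1],
  [[0.03,0,-0.014],[0,0,0],1],
], newtons=30)

```text
time: 7.95
tool_pos: [0.592, 0.044, 0.0885]
eef_rot: [0.27, 0.731, -0.421, 0.464]
wrist_force: [-0.1, -0.2, -1.4]
grip_width: 0.0433
grasp_force: 29.8
```

step_arm([
  [[0.018,0,-0.008],[0,0,0],1],
  [[0.036,0,-0.017],[0,0,0],1],
  [[0.054,0,-0.025],[0,0,0],1],
  [[0.072,0,-0.034],[0,0,0],1],
  [[0.085,0,-0.04],[0,0,0],1],
], newtons=30)

```text
time: 8.45
tool_pos: [0.5922, 0.0449, 0.1843]
eef_rot: [0.269, 0.73, -0.422, 0.465]
wrist_force: [0.5, 0.2, -3.0]
grip_width: 0.0437
grasp_force: 29.8
```

```bash
python3 - <<'E'
from h import *
import pickle
s=observe();print(s["joints"].round(3),s["wrist_force"],s["grasp_force"],s["grip_width"],s["tool_pos"])
P=[];
for n in("wrist","scene","side"):
    m=camera_model(n);im=get_image(n)[:,:,::-1];cv2.imwrite(f"pics/L_{n}.png",im);P.append((m,im))
p,r=pose();pickle.dump((p,r,P[0][0]),open("L.pkl","wb"))
a0=np.array([0,0,-.046]);u=np.array([.9065,0,-.4222])
for n,(m,_) in zip("wsd",P):print(n,project(m,[p+r.apply(a0+u*k) for k in(.0535,.0335,-.0565)]))
out=np.zeros((480,800,3),np.uint8)
out[:,:300]=cv2.resize(P[0][1][100:260,200:300],(300,480));
x,y=project(P[1][0],p+r.apply(a0))[0].astype(int);out[:,300:550]=cv2.resize(P[1][1][y-48:y+48,x-25:x+25],(250,480),interpolation=2);print(x-25,y-48,"x5")
x,y=project(P[2][0],p+r.apply(a0))[0].astype(int);out[:,550:800]=cv2.resize(P[2][1][y-48:y+48,x-25:x+25],(250,480),interpolation=2);print(x-25,y-48,"x5")
cv2.imwrite("pics/L.png",out)
E
```

```text
[ 0.728  0.447 -0.757  1.221 -1.236 -1.189] [ 0.53251504  0.24273245 -2.96455372] 29.775753915309906 0.0437365929386666 [0.59220052 0.04486239 0.18426836]
w [[251.88577557 168.02985456]
 [252.1235504  203.38396058]
 [252.82107524 307.09706983]]
s [[313.92281417 188.80695936]
 [312.90298194 193.35130484]
 [308.71094188 212.03092451]]
d [[236.82714879 167.02586681]
 [237.29479555 174.23572416]
 [239.24123938 204.24466129]]
286 152 x5
213 137 x5
```

View pics/L.png

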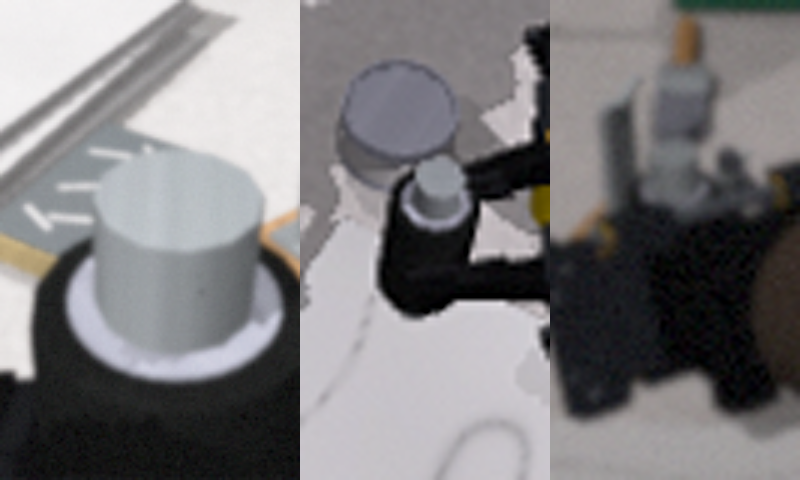

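```bash
python3 - <<'E'
from h import *
import pickle
p,r,m=pickle.load(open("L.pkl","rb"));S=camera_model("scene");D=camera_model("side")
w=(260,166.7);s=(314,188.4);d=(213+ (692-550)/5+0,137+155/5)
for nm,(t,e) in(("ws",tri([m,S],[w,s])),):
    print(nm,t,r.inv().apply(t-p),np.round(e,2))
# wrist only: intersect ray with plane containing expected top height
print("wrist at top plane",[r.inv().apply(plane(m,[w],z)[0]-p).round(4) for z in(.254,.257,.260)])
im=cv2.imread("pics/L_wrist.png").astype(int);mx=im.max(2)
for v in(175,185,190,200,206,212,218,222): print(v,np.flatnonzero(np.diff((mx[v,190:330]<60).astype(int)))+190)
# collar bottom / ring edges
print(project(m,[p+r.apply([0,y,-z]) for z in(0,.02,.046) for y in(-.022,.022)]).round(1))
im2=cv2.imread("pics/L_scene.png")
g=(im2.max(2)<45)[180:216,296:322].astype(int)
for row in g[::2]:print("".join(".#"[i] for i in row))
E
```

```text
ws [0.56944132 0.07978011 0.25601214] [ 0.04837438  0.00248328 -0.06844601] [[-2.11  1.55]
 [-0.14 -0.44]]
wrist at top plane [array([ 0.0481,  0.0034, -0.0642]), array([ 0.0492,  0.0033, -0.0691]), array([ 0.0502,  0.0033, -0.074 ])]
175 []
185 [220 227 285 291]
190 [216 223 290 296]
200 [211 220 294 302]
206 [211 221 294 303]
212 [211 224 292 304]
218 [211 229 286 302]
222 [211 234 281 302]
[[219.4 218.8]
 [286.4 218.9]
 [215.9 230.8]
 [289.6 230.8]
 [210.2 250.4]
 [294.7 250.4]]
..........................
..........................
.........................#
.......................###
..........#.............##
.........#...............#
........##...............#
........##..............##
........####...........##.
.......#########...######.
.......#################..
.......#################..
......##################..
......####################
......####################
.......###################
.........###########......
...........#####..........
```

```bash
cat >> h.py <<'E'
SAD=np.array([.601,-.2025,.100]);YAW=-22.1
RS=R.from_euler("ZY",[YAW,-25],degrees=True)   # saddle axes: x up the slope, y left, z square
CT=np.array([-.0015,.0025,-.0453])
E
python3 - <<'E'
from h import *
print(RS.as_matrix().round(3));Rt=lean(YAW,0)
plan(SAD+RS.apply([0,0,.09])-Rt.apply(CT),Rt,3)
E
```

```text
[[ 0.84   0.376 -0.392]
 [-0.341  0.927  0.159]
 [ 0.423  0.     0.906]]
dist 0.2374 ang 74.1
call 0 [0.0124 0.0456 0.0635] [  7.15 -20.82 -11.24]
call 1 [0.0233 0.0563 0.0505] [  7.15 -20.82 -11.24]
call 2 [0.0265 0.0666 0.0335] [  7.15 -20.82 -11.24]
```

step_arm([
  [[0.002,0.009,0.013],[1.4,-4.2,-2.2],1],
  [[0.005,0.018,0.025],[2.9,-8.3,-4.5],1],
  [[0.007,0.027,0.038],[4.3,-12.5,-6.7],1],
  [[0.01,0.036,0.051],[5.7,-16.7,-9],1],
  [[0.012,0.046,0.064],[7.2,-20.8,-11.2],1],
])

```text
time: 9.1
tool_pos: [0.583, -0.0339, 0.1652]
eef_rot: [0.187, 0.856, -0.359, 0.321]
wrist_force: [0.4, -1.5, -1.6]
grip_width: 0.044
grasp_force: 29.8
```

step_arm([
  [[0.005,0.011,0.01],[1.4,-4.2,-2.2],1],
  [[0.009,0.022,0.02],[2.9,-8.3,-4.5],1],
  [[0.014,0.034,0.03],[4.3,-12.5,-6.7],1],
  [[0.019,0.045,0.04],[5.7,-16.7,-9],1],
  [[0.023,0.056,0.05],[7.2,-20.8,-11.2],1],
])

```text
time: 9.6
tool_pos: [0.574, -0.1087, 0.1502]
eef_rot: [0.101, 0.938, -0.286, 0.168]
wrist_force: [0.7, -1.1, -1.3]
grip_width: 0.0433
grasp_force: 29.8
```

step_arm([
  [[0.005,0.013,0.007],[1.4,-4.2,-2.2],1],
  [[0.01,0.026,0.014],[2.9,-8.3,-4.5],1],
  [[0.016,0.04,0.02],[4.3,-12.5,-6.7],1],
  [[0.021,0.053,0.027],[5.7,-16.7,-9],1],
  [[0.026,0.067,0.034],[7.2,-20.8,-11.2],1],
])

```text
time: 10.1
tool_pos: [0.5659, -0.185, 0.1351]
eef_rot: [0.004, 0.981, -0.195, 0.003]
wrist_force: [-1.1, -1.2, -1.8]
grip_width: 0.0434
grasp_force: 29.8
```

```bash
python3 - <<'E'
from h import *
Rt=lean(YAW,0);s=observe();print(s["joints"].round(3),s["grip_width"],s["tool_pos"])
plan(SAD+RS.apply([0,0,.09])-Rt.apply(CT),Rt,1)
plan(SAD+RS.apply([0,0,.04])-Rt.apply(CT),Rt,1)
E
```

```text
[-0.039  0.37  -0.149  0.009 -1.047  1.213] 0.04344948873556775 [ 0.56588029 -0.18497609  0.13508925]
dist 0.0029 ang 0.7
call 0 [ 0.0026  0.0005 -0.0012] [ 0.34 -0.42 -0.4 ]
dist 0.0501 ang 0.7
call 0 [0.0234 0.0001 0.0443] [ 0.34 -0.42 -0.4 ]
```

step_arm([
  [[0.005,0,0.009],[0.3,-0.4,-0.4],1],
  [[0.01,0,0.018],[0.3,-0.4,-0.4],1],
  [[0.015,0,0.027],[0.3,-0.4,-0.4],1],
  [[0.02,0,0.036],[0.3,-0.4,-0.4],1],
  [[0.023,0,0.044],[0.3,-0.4,-0.4],1],
])

```text
time: 10.6
tool_pos: [0.5887, -0.1935, 0.0913]
eef_rot: [0.002, 0.981, -0.192, 0.002]
wrist_force: [-1.2, -0.1, -3.4]
grip_width: 0.0434
grasp_force: 29.8
```

```bash
python3 - <<'E'
from h import *
import pickle
P={}
out=np.zeros((600,800,3),np.uint8)
Rt=lean(YAW,0);plan(SAD+RS.apply([0,0,.04])-Rt.apply(CT),Rt,1)
c=SAD+RS.apply([0,0,.04])
boxes={"wrist":(400,600,0,3.2),"scene":(400,300,0,5),"side":(400,300,0,6)}
y0=0
for n,(w,h,_,k) in boxes.items():
    m=camera_model(n);im=get_image(n)[:,:,::-1];cv2.imwrite(f"pics/P_{n}.png",im);P[n]=m
    q=project(m,[c+RS.apply([d,0,0]) for d in(-.055,0,.055)]);print(n,q.round(1))
    x=int(q[1,0]-w/k/2);y=max(0,int(q[1,1]-h/k/2));print("off",x,y,k)
    cr=cv2.resize(im[y:y+int(h/k),x:x+int(w/k)],(w,h),interpolation=2)
    if n=="wrist":out[:,:400]=cr
    else: out[y0:y0+300,400:]=cr;y0+=300
cv2.imwrite("pics/P.png",out);pickle.dump((P,pose()),open("P.pkl","wb"))
E
```

```text
dist 0.0014 ang 0.4
call 0 [-0.0006  0.0012  0.0003] [ 0.15 -0.32 -0.03]
wrist [[259.9 305.4]
 [260.8 249.7]
 [262.4 164.3]]
off 198 155 3.2
scene [[233.8 166.2]
 [218.4 169.5]
 [202.  173.1]]
off 178 139 5
side [[258.2 161.6]
 [243.8 152. ]
 [229.5 142.4]]
off 210 126 6
```

View pics/P.png

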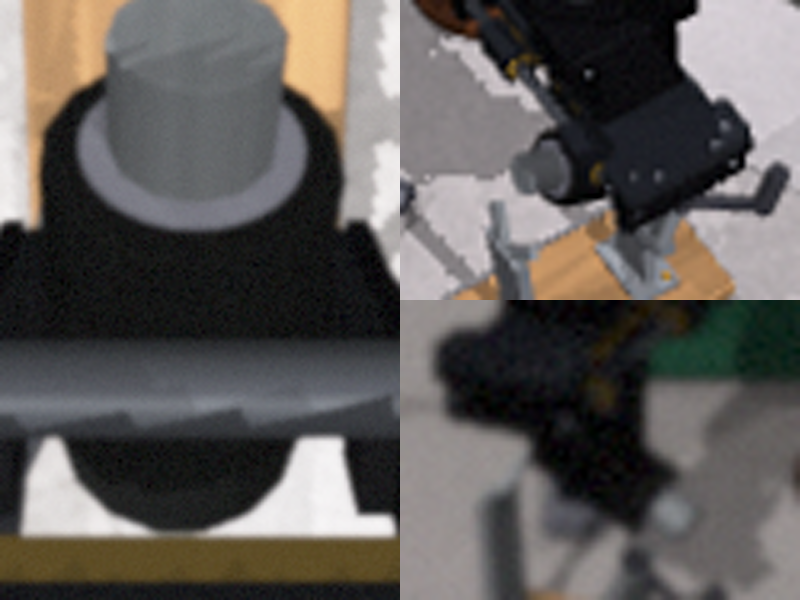

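The composite shows the roller level across and sloping about 25°. Its high end is over the tall notch (scene 203,173) and its low end over the short one (side 257,161), both within about 2 mm of plan, so I lower it.

step_arm([
  [[0.003,0.002,0.006],[0,0,-1],1],
  [[0.006,0.002,0.013],[0,0,-1],1],
  [[0.009,0.002,0.02],[0,0,-1],1],
  [[0.012,0.002,0.026],[0,0,-1],1],
  [[0.0145,0.002,0.031],[0,0,-1],1],
])

```text
time: 11.25
tool_pos: [0.6017, -0.2019, 0.0606]
eef_rot: [0.002, 0.983, -0.184, 0.003]
wrist_force: [-0.1, -0.5, -3.2]
grip_width: 0.044
grasp_force: 29.8
```

step_arm([
  [[0.0005,0,0.001],[0,0,0],1],
  [[0.001,0,0.002],[0,0,0],1],
  [[0.0014,0,0.003],[0,0,0],1],
  [[0.0014,0,0.003],[0,0,0],1],
  [[0.0014,0,0.003],[0,0,0],1],
])

```text
time: 11.75
tool_pos: [0.6032, -0.2023, 0.0588]
eef_rot: [0.002, 0.983, -0.184, 0.003]
wrist_force: [0.7, -1.0, -2.6]
grip_width: 0.0431
grasp_force: 29.8
```

```bash
python3 - <<'E'
from h import *
Rt=lean(YAW,0);s=observe();print(s["wrist_force"],s["ft_torque"])
CT[1]=.0017
p,r=pose();print("roller in saddle",RS.inv().apply(p+r.apply(CT)-SAD))
E
```

```text
[ 0.66506928 -0.99541729 -2.57300658] [-0.03610691  0.16628581  0.0364531 ]
roller in saddle [ 0.00183094 -0.00063404  0.00363605]
```

step_arm([
  [[0,0,0.001],[0,0,0],1],
  [[0.0004,0,0.002],[0,0,0],1],
  [[0.0004,0,0.002],[0,0,0],1],
  [[0.0004,0,0.002],[0,0,0],1],
  [[0.0004,0,0.002],[0,0,0],1],
])

```text
time: 12.25
tool_pos: [0.6035, -0.2024, 0.0565]
eef_rot: [0.002, 0.983, -0.184, 0.003]
wrist_force: [0.0, 0.8, -2.0]
grip_width: 0.0433
grasp_force: 29.8
```

step_arm([
  [[0,0,0.001],[0,0,0],1],
  [[0.0004,0,0.002],[0,0,0],1],
  [[0.0004,0,0.002],[0,0,0],1],
  [[0.0004,0,0.002],[0,0,0],1],
  [[0.0004,0,0.002],[0,0,0],1],
])

```text
time: 12.75
tool_pos: [0.604, -0.2021, 0.0558]
eef_rot: [0.002, 0.983, -0.184, 0.003]
wrist_force: [-2.7, 5.5, 5.8]
grip_width: 0.0432
grasp_force: 29.8
```

```bash
python3 - <<'E'
from h import *
s=observe();print(s["wrist_force"],s["ft_torque"])
CT[1]=.0017
p,r=pose();print("roller in saddle",RS.inv().apply(p+r.apply(CT)-SAD))
E
```

```text
[-2.67440724  5.47453043  5.83195053] [ 1.16019690e+00  9.18961651e-01 -7.18251243e-04]
roller in saddle [ 0.00119962 -0.00013689  0.00065513]
```

step_arm([
  [[0,-0.001,0],[0,0,0],1],
  [[0,-0.001,0],[0,0,0],1],
  [[0,-0.001,0.0005],[0,0,0],1],
  [[0,-0.001,0.0005],[0,0,0],1],
  [[0,-0.001,0.0005],[0,0,0],1],
], newtons=10)

```text
time: 13.25
tool_pos: [0.6047, -0.2014, 0.0548]
eef_rot: [0.002, 0.983, -0.184, 0.004]
wrist_force: [-0.9, 3.9, 5.3]
grip_width: 0.0437
grasp_force: 10.0
```

step_arm([
  [[0,0,0],[0,0,0],1],
  [[0,0,0],[0,0,0],1],
  [[0,0,0],[0,0,0],1],
  [[0,0,0],[0,0,0],1],
  [[0,0,0],[0,0,0],1],
], newtons=3)

```text
time: 13.75
tool_pos: [0.6051, -0.2014, 0.054]
eef_rot: [0.001, 0.983, -0.184, 0.004]
wrist_force: [1.9, 4.6, 1.0]
grip_width: 0.0441
grasp_force: 3.0
```

```bash
python3 - <<'E'
from h import *
s=observe();print(s["wrist_force"],s["ft_torque"],s["grasp_force"])
CT[1]=.0017
p,r=pose();print("roller in saddle",RS.inv().apply(p+r.apply(CT)-SAD))
E
```

```text
[1.88454782 4.59036257 0.99967525] [ 1.37258213 -0.50099153 -0.00323642] 3.002491663210094
roller in saddle [ 0.00106221  0.00093504 -0.00132259]
```

step_arm([
  [[0,0,0],[0,0,0],0.48],
  [[0,0,0],[0,0,0],0.45],
  [[0,0,0],[0,0,0],0.4],
  [[0,0,0],[0,0,0],0.35],
  [[0,0,0],[0,0,0],0.3],
])

```text
time: 14.25
tool_pos: [0.6035, -0.2022, 0.0537]
eef_rot: [0.002, 0.983, -0.184, 0.002]
wrist_force: [-0.1, -0.0, 0.0]
grip_width: 0.0573
grasp_force: 0.0
```

step_arm([
  [[0,0,0],[0,0,0],0.2],
  [[0,0,0],[0,0,0],0.1],
  [[0,0,-0.01],[0,0,0],0.1],
  [[0,0,-0.03],[0,0,0],0.1],
  [[0,0,-0.05],[0,0,0],0.1],
])

```text
time: 14.75
tool_pos: [0.6038, -0.2015, 0.105]
eef_rot: [0.002, 0.983, -0.184, 0.003]
wrist_force: [0.5, 0.2, 0.2]
grip_width: 0.0776
grasp_force: 0.0
```

step_arm([
  [[-0.015,0,-0.03],[0,0,0],0.1],
  [[-0.03,0,-0.06],[0,0,0],0.1],
  [[-0.045,0,-0.09],[0,0,0],0.1],
  [[-0.06,0,-0.12],[0,0,0],0.1],
  [[-0.07,0,-0.14],[0,0,0],0.1],
])

```text
time: 15.25
tool_pos: [0.5378, -0.1755, 0.2473]
eef_rot: [0.002, 0.983, -0.184, 0.005]
wrist_force: [0.1, 0.3, 0.4]
grip_width: 0.0784
grasp_force: 0.0
```

```bash
python3 - <<'E'
from h import *
import pickle
P={}
s=observe();print(s["wrist_force"],s["tool_pos"],s["joints"].round(3))
for n in("wrist","scene","side"):
    m=camera_model(n);im=get_image(n)[:,:,::-1];cv2.imwrite(f"pics/R_{n}.png",im);P[n]=m
    q=project(m,[SAD+RS.apply(d) for d in([-.035,0,0],[0,0,0],[.035,0,0],[.055,0,0])])
    x0,y0=(q.min(0)-40).astype(int);x1,y1=(q.max(0)+40).astype(int);x0,y0=max(0,x0),max(0,y0)
    b=((im[y0:y1,x0:x1].max(2)<40)*255).astype(np.uint8);nn,l,st,c=cv2.connectedComponentsWithStats(b)
    print(n,q.round(1).tolist())
    for i in range(1,nn):
        if st[i,4]>40:print("  blob",st[i]+[x0,y0,0,0,0],(c[i]+[x0,y0]).round(1))
print("hub,knob0",{n:project(P[n],[SAD+RS.apply([-.044,.027,.026]),SAD+RS.apply([-.096,.027,.05])]).round(1).tolist() for n in P})
pickle.dump(P,open("R.pkl","wb"))
E
```

```text
[0.13921535 0.34757774 0.42795156] [ 0.5377767  -0.17550969  0.24728265] [-0.026  0.239 -0.046  0.005 -1.276  1.226]
wrist [[255.7, 134.6], [256.2, 105.0], [256.8, 71.2], [257.2, 49.6]]
  blob [ 235   70   41   74 2508] [254.4 108. ]
scene [[224.0, 177.5], [214.2, 179.8], [204.0, 182.1], [198.0, 183.5]]
  blob [203 172  26  18 298] [216.8 180. ]
side [[248.5, 166.7], [239.6, 160.7], [230.7, 154.7], [225.7, 151.3]]
  blob [245 111  22  14 159] [256.2 117.7]
  blob [279 111   9  28 213] [283.5 124. ]
  blob [227 153  23  19 228] [238.2 161.6]
hub,knob0 {'wrist': [[230.0, 154.3], [230.3, 205.7]], 'scene': [[234.4, 176.8], [251.1, 167.6]], 'side': [[249.9, 166.9], [266.7, 171.0]]}
```

```bash
python3 - <<'E'
from h import *
import pickle
P=pickle.load(open("R.pkl","rb"));m=P["wrist"];im=cv2.imread("pics/R_wrist.png");mx=im.max(2)
g=(mx[140:215,200:262]<75).astype(int)
for i,row in enumerate(g[::2]):print(140+2*i,"".join(".#"[v] for v in row))
for v in(215,222,226,230,236,240):
    print(v,(np.flatnonzero(np.diff((mx[v]<45).astype(int)))).tolist())
E
```

```text
140 ......................................########################
142 ............................................##################
144 .........................########............#####.......###..
146 ........................###########..........##...............
148 .......................############..........#................
150 .......................############...........#...............
152 .......................############...........................
154 .......................###########............................
156 .......................#########..............................
158 .......................#######................................
160 .......................#####..................................
162 ......................#####...................................
164 .....................#####....................................
166 ....................######....................................
168 ....................#####.....................................
170 ....................####......................................
172 ..................#####.
[... 887 characters left out ...]
......................
200 .........#########............................................
202 ..........#######.............................................
204 ..............................................................
206 ..............................................................
208 ..............................................................
210 ..............................................................
212 ..............................................................
214 ..............................................................
215 []
222 []
226 [164, 171, 339, 345]
230 [161, 180, 330, 348]
236 [4, 104, 157, 181, 329, 352, 406, 506]
240 [104, 154, 181, 329, 355, 405]
```

```bash
cat >> h.py <<'E'
def slope(m,uv,zs):
    o,d=ray(m,uv);o=RS.inv().apply(o-SAD);d=RS.inv().apply(d);return o+d*((zs-o[2])/d[:,2])[:,None]
def kpose(a,dz,tip=.040,lead=0.,yaw=None,r=.052):
    """tool pose: tool centre on knob circle at angle a, physical tip dz above roller axis plane"""
    yaw=a if yaw is None else yaw
    c=np.array([-.044-r*np.cos(a),.027-r*np.sin(a),dz-tip])+lead*np.array([np.sin(a),-np.cos(a),0])
    M=np.c_[[np.cos(yaw),np.sin(yaw),0],[np.sin(yaw),-np.cos(yaw),0],[0,0,-1.]]
    return SAD+RS.apply(c),RS*R.from_matrix(M)
E
python3 - <<'E'
from h import *
import pickle
m=pickle.load(open("R.pkl","rb"))["wrist"]
t=slope(m,[(213.7,199)],.050)[0];b=slope(m,[(215.5,187)],.022)[0];h=slope(m,[(228.5,149.5)],.026)[0]
print("knob top",t,"bottom",b,"hub",h)
for q in(t,b):
    d=q[:2]-h[:2];print(np.hypot(*d),np.arctan2(-d[1],-d[0]))
a=-.35
plan(*kpose(a,.085),2)
E
```

```text
knob top [-0.08643992  0.04469491  0.05      ] bottom [-0.09273573  0.04586048  0.022     ] hub [-0.03802512  0.02835869  0.026     ]
0.05109663071155829 -0.3254258810657607
0.05744182594234125 -0.30961000449530934
dist 0.155 ang 32.0
call 0 [-0.018  -0.022   0.0721] [ 2.05 12.07 10.33]
call 1 [-0.036  -0.0146  0.067 ] [ 2.05 12.07 10.33]
```

step_arm([
  [[-0.004,-0.004,0.014],[0.4,2.4,2.1],0.3],
  [[-0.007,-0.009,0.029],[0.8,4.8,4.1],0.4],
  [[-0.011,-0.013,0.043],[1.2,7.2,6.2],0.5],
  [[-0.014,-0.018,0.058],[1.6,9.7,8.3],0.6],
  [[-0.018,-0.022,0.072],[2.1,12.1,10.3],0.6],
])

```text
time: 15.9
tool_pos: [0.5289, -0.1486, 0.1695]
eef_rot: [0.003, 0.956, -0.271, 0.11]
wrist_force: [-0.3, 0.7, 0.0]
grip_width: 0.046
grasp_force: 0.0
```

step_arm([
  [[-0.009,-0.004,0.017],[0.5,3,2.6],0.6],
  [[-0.018,-0.007,0.034],[1,6,5.2],0.6],
  [[-0.027,-0.011,0.05],[1.5,9,7.7],0.6],
  [[-0.036,-0.015,0.067],[2.1,12.1,10.3],0.6],
  [[-0.036,-0.015,0.067],[2.1,12.1,10.3],0.6],
])

```text
time: 16.4
tool_pos: [0.5321, -0.1443, 0.1164]
eef_rot: [0.019, 0.913, -0.345, 0.217]
wrist_force: [1.6, -1.1, 1.9]
grip_width: 0.035
grasp_force: 0.0
```

```bash
python3 - <<'E'
from h import *
s=observe();print(s["joints"].round(3),s["wrist_force"],s["grip_width"]);m=camera_model("wrist");p,r=pose()
im=get_image("wrist")[:,:,::-1];cv2.imwrite("pics/k1.png",im)
plan(*kpose(-.33,.085),1);plan(*kpose(-.33,.028),1)
T,Rk=kpose(-.33,.03)
print("knob top/bot px",project(m,[SAD+RS.apply([-.044-.052*np.cos(.33),.027+.052*np.sin(.33),z]) for z in(.05,.02)]),"tip",project(m,[p+r.apply([0,y,-.04]) for y in(-.0175,0,.0175)]))
mx=im.max(2);g=(mx[130:290:3,170:340:2])
for i,row in enumerate(g):print(130+3*i,"".join("#" if v<45 else "+" if v<85 else "." for v in row))
E
```

```text
[ 0.04   0.12  -0.901  0.92  -0.253 -0.056] [ 1.57296129 -1.13787899  1.94406512] 0.03498234157278506
dist 0.026 ang 1.6
call 0 [-0.0238 -0.0093  0.0048] [ 1.49 -0.51  0.18]
dist 0.0672 ang 1.6
call 0 [-0.0243 -0.0108  0.0617] [ 1.49 -0.51  0.18]
knob top/bot px [[242.23754538 252.92478599]
 [242.77889909 235.42015956]] tip [[220.57860433 242.98070822]
 [253.17273961 242.9544476 ]
 [285.75908497 242.92819326]]
130 .................................+############################.......................
133 ..................................############################.......................
136 ..................................+#########################+........................
139 ...................................#######################+..........................
142 ...................................+##################++.............................
145 ....................................#############+++.................................
148 ....................................+#######+++......................................
151 ......................................++............
[... 3473 characters left out ...]
++......+.................+.+.......+..++..........++......++++++++++.
271 ..+++++++++++++++..............................................................+++++.
274 .+++++++++++++++.....................................................................
277 .+++++++++.++........................................................................
280 .+++++++++++.........................................................................
283 .++++++++++++........................................................................
286 .++++++++++++++..............................................................+.....+.
289 .+++++++++++++++.....+++....++++....+++....+++++...+++++..++++++++......++++++++++++.
```

```bash
cat >> h.py <<'E'
def vpose(a,up=0.,yaw=None,r=.052,lead=0.,tip=.040):
    yaw=a if yaw is None else yaw
    k=lambda z:SAD+RS.apply([-.044-r*np.cos(a)+lead*np.sin(a),.027-r*np.sin(a)-lead*np.cos(a),z])
    p=k(.044);p[2]=k(.038)[2]+up-tip
    return p,lean(YAW+np.degrees(yaw),0)
E
python3 - <<'E'
from h import *
plan(*vpose(-.33,.05),2)
E
```

```text
dist 0.0241 ang 25.0
call 0 [-0.011  -0.0049  0.0008] [ -3.3  -12.08  -0.08]
call 1 [-0.0106 -0.005   0.0028] [ -3.3  -12.08  -0.08]
```

step_arm([
  [[-0.002,-0.001,0],[-0.7,-2.4,0],0.6],
  [[-0.004,-0.002,0],[-1.3,-4.8,0],0.6],
  [[-0.007,-0.003,0],[-2,-7.2,0],0.6],
  [[-0.009,-0.004,0.001],[-2.6,-9.7,0],0.6],
  [[-0.011,-0.005,0.001],[-3.3,-12.1,0],0.6],
])

```text
time: 16.95
tool_pos: [0.5287, -0.1333, 0.1122]
eef_rot: [0.007, 0.93, -0.351, 0.108]
wrist_force: [0.5, -0.6, -0.3]
grip_width: 0.0347
grasp_force: 0.0
```

step_arm([
  [[-0.002,-0.001,0],[-0.7,-2.4,0],0.6],
  [[-0.004,-0.002,0.001],[-1.3,-4.8,0],0.6],
  [[-0.007,-0.003,0.002],[-2,-7.2,0],0.6],
  [[-0.009,-0.004,0.002],[-2.6,-9.7,0],0.6],
  [[-0.011,-0.005,0.003],[-3.3,-12.1,0],0.6],
])

```text
time: 17.45
tool_pos: [0.5246, -0.1225, 0.1073]
eef_rot: [-0.004, 0.936, -0.353, -0.0]
wrist_force: [0.1, 0.1, 0.1]
grip_width: 0.0344
grasp_force: 0.0
```

```bash
python3 - <<'E'
from h import *
s=observe();print(s["joints"].round(3),s["wrist_force"],s["tool_pos"])
plan(*vpose(-.33,.05),1);plan(*vpose(-.33,.0),1)
E
```

```text
[ 0.067  0.31  -0.312 -0.009 -0.946  0.788] [0.07723146 0.12383391 0.05759492] [ 0.52455594 -0.12247577  0.10734111]
dist 0.0035 ang 0.6
call 0 [-0.0015  0.0022  0.0023] [-0.42  0.18 -0.34]
dist 0.0524 ang 0.6
call 0 [-0.0013  0.0025  0.0523] [-0.42  0.18 -0.34]
```

step_arm([
  [[-0.001,0.0025,0.01],[-0.4,0.2,-0.3],0.6],
  [[-0.001,0.0025,0.02],[-0.4,0.2,-0.3],0.6],
  [[-0.001,0.0025,0.031],[-0.4,0.2,-0.3],0.6],
  [[-0.001,0.0025,0.042],[-0.4,0.2,-0.3],0.6],
  [[-0.001,0.0025,0.052],[-0.4,0.2,-0.3],0.6],
])

```text
time: 17.95
tool_pos: [0.5219, -0.1251, 0.055]
eef_rot: [0.002, 0.936, -0.351, 0.002]
wrist_force: [0.1, 0.2, -0.4]
grip_width: 0.0351
grasp_force: 0.0
```

```bash
python3 - <<'E'
from h import *
s=observe();print(s["joints"].round(3),s["wrist_force"],s["tool_pos"])
m=camera_model("wrist");mx=get_image("wrist").max(2)
for v in range(215,262,6):print(v,"".join("#" if x<45 else "+" if x<85 else "." for x in mx[v,190:320:2]))
# sweep: 25 deg per call in sub-steps of 5 deg, relative to call-start pose
def rows(a0,a1,y0,y1,n=5,lead=0,r=.052,first=None):
    P0,R0=first or vpose(a0,0,y0,lead=lead,r=r)
    for i in range(1,n+1):
        P,Q=vpose(a0+(a1-a0)*i/n,0,y0+(y1-y0)*i/n,lead=lead,r=r)
        print("  ",R0.inv().apply(P-P0).round(4).tolist(),np.degrees((R0.inv()*Q).as_rotvec()).round(1).tolist())
ang=[-.33,-.03,.27,.57];yw=[-.33,-.08,.17,.42]
for i in range(3):
    print("call",i);rows(ang[i],ang[i+1],yw[i],yw[i+1],first=pose() if i==0 else None)
E
```

```text
[ 0.07   0.368 -0.387  0.007 -0.814  0.778] [ 0.13264127  0.15402115 -0.42461934] [ 0.52186371 -0.1250615   0.05499452]
215 ....................+++++++++#...................................
221 ....................+++++++#+++..................................
227 ........+###++++....++++++++++#+..................++++####.......
233 .......#########....++++++++#+##..................#########......
239 ......##########+....+++++++#++++.................##########.....
245 ....############+....+#+++++++++#.................############+..
251 .###############+....+++++#+++++++................###############
257 ################+.....+++++++++++.................###############
call 0
   [-0.0001, 0.0008, -0.0012] [0.2, -0.1, -3.0]
   [0.0002, 0.0039, -0.0008] [0.2, -0.1, -5.9]
   [0.0008, 0.007, -0.0006] [0.2, -0.1, -8.7]
   [0.0014, 0.01, -0.0004] [0.2, -0.1, -11.6]
   [0.0023, 0.013, -0.0003] [0.2, -0.1, -14.5]
call 1
   [0.0002, 0.0031, 0.0] [0.0, 0.0, -2.9]
   [0.0007, 0.0062, -0.0001] [0.0, 0.0, -5.7]
   [0.0013, 0.0093, -0.0002] [0.0, 0.0, -8.6]
   [0.002, 0.0123, -0.0005] [0.0, 0.0, -11.5]
   [0.0029, 0.0152, -0.0008] [0.0, 0.0, -14.3]
call 2
   [0.0003, 0.0031, -0.0004] [0.0, 0.0, -2.9]
   [0.0008, 0.0061, -0.0009] [0.0, 0.0, -5.7]
   [0.0015, 0.0091, -0.0014] [0.0, 0.0, -8.6]
   [0.0023, 0.0121, -0.002] [0.0, 0.0, -11.5]
   [0.0033, 0.015, -0.0027] [0.0, 0.0, -14.3]
```

step_arm([
  [[0,0.001,0],[0,0,-3],0.6],
  [[0,0.004,0],[0,0,-5.9],0.6],
  [[0.001,0.007,0],[0,0,-8.7],0.6],
  [[0.0015,0.01,0],[0,0,-11.6],0.6],
  [[0.0025,0.013,0],[0,0,-14.5],0.6],
])

```text
time: 18.5
tool_pos: [0.516, -0.1366, 0.0562]
eef_rot: [0.002, 0.973, -0.229, 0.002]
wrist_force: [1.1, 0.5, -0.5]
grip_width: 0.0349
grasp_force: 0.3
```

step_arm([
  [[0,0.003,0],[0,0,-2.9],0.6],
  [[0.001,0.006,0],[0,0,-5.7],0.6],
  [[0.0015,0.009,0],[0,0,-8.6],0.6],
  [[0.002,0.012,-0.0005],[0,0,-11.5],0.6],
  [[0.003,0.015,-0.001],[0,0,-14.3],0.6],
])

```text
time: 19.0
tool_pos: [0.5119, -0.1514, 0.0572]
eef_rot: [0.002, 0.994, -0.106, 0.002]
wrist_force: [0.2, 0.6, -1.1]
grip_width: 0.0353
grasp_force: 0.3
```

step_arm([
  [[0,0.003,-0.0005],[0,0,-2.9],0.6],
  [[0.001,0.006,-0.001],[0,0,-5.7],0.6],
  [[0.0015,0.009,-0.0015],[0,0,-8.6],0.6],
  [[0.0025,0.012,-0.002],[0,0,-11.5],0.6],
  [[0.0035,0.015,-0.0027],[0,0,-14.3],0.6],
])

```text
time: 19.5
tool_pos: [0.5119, -0.1667, 0.0599]
eef_rot: [0.002, 1.0, 0.018, 0.002]
wrist_force: [-0.0, 0.5, -1.1]
grip_width: 0.0347
grasp_force: 0.3
```

```bash
cat >> h.py <<'E'
def rows(a0,a1,y0,y1,n=5,lead=0,r=.052,first=None):
    P0,R0=first or vpose(a0,0,y0,lead=lead,r=r)
    for i in range(1,n+1):
        P,Q=vpose(a0+(a1-a0)*i/n,0,y0+(y1-y0)*i/n,lead=lead,r=r)
        print("  ",R0.inv().apply(P-P0).round(4).tolist(),np.degrees((R0.inv()*Q).as_rotvec()).round(1).tolist())
E
python3 - <<'E'
from h import *
s=observe();print(s["joints"].round(3),s["wrist_force"],s["tool_pos"])
m=camera_model("wrist");mx=get_image("wrist").max(2)
for v in range(209,262,6):print(v,"".join("#" if x<45 else "+" if x<85 else "." for x in mx[v,190:320:2]))
ang=[.57,.87,1.17,1.47];yw=[.42,.67,.9,1.1]
for i in range(3):
    print("call",i);rows(ang[i],ang[i+1],yw[i],yw[i+1],first=pose() if i==0 else None)
E
```

```text
[-0.011  0.364 -0.378  0.006 -0.826  1.614] [-0.0257357   0.45454126 -1.06506461] [ 0.5119369  -0.16672369  0.0598921 ]
209 ........................+++++++++................................
215 .......................++++++++++................................
221 ......................++++++++++.................................
227 ........+###++++....++++++++++++..................+++++###.......
233 .......#########...++++++++++++...................#########......
239 ......##########+.++++++++++++....................##########.....
245 ....#############+++++++++++#.....................############+..
251 .################++++++++++++.....................###############
257 ################+......++.........................###############
call 0
   [-0.002, 0.0024, 0.002] [0.3, -0.2, -2.7]
   [-0.0014, 0.0053, 0.0012] [0.3, -0.2, -5.5]
   [-0.0007, 0.0083, 0.0003] [0.3, -0.2, -8.4]
   [0.0002, 0.0111, -0.0006] [0.3, -0.2, -11.3]
   [0.0013, 0.0139, -0.0015] [0.3, -0.2, -14.1]
call 1
   [0.0005, 0.0029, -0.001] [0.0, 0.0, -2.6]
   [0.0012, 0.0057, -0.0021] [0.0, 0.0, -5.3]
   [0.0021, 0.0085, -0.0032] [0.0, 0.0, -7.9]
   [0.0032, 0.0112, -0.0044] [0.0, 0.0, -10.5]
   [0.0044, 0.0138, -0.0056] [0.0, 0.0, -13.2]
call 2
   [0.0008, 0.0028, -0.0012] [0.0, 0.0, -2.3]
   [0.0017, 0.0055, -0.0025] [0.0, 0.0, -4.6]
   [0.0028, 0.0081, -0.0038] [0.0, 0.0, -6.9]
   [0.004, 0.0106, -0.0051] [0.0, 0.0, -9.2]
   [0.0055, 0.0131, -0.0064] [0.0, 0.0, -11.5]
```

step_arm([
  [[-0.002,0.0025,0.001],[0,0,-2.7],0.6],
  [[-0.0015,0.0055,0.001],[0,0,-5.5],0.6],
  [[-0.0005,0.0085,0],[0,0,-8.4],0.6],
  [[0,0.011,-0.0005],[0,0,-11.3],0.6],
  [[0.0015,0.014,-0.0015],[0,0,-14],0.6],
])

```text
time: 20.05
tool_pos: [0.5138, -0.1806, 0.0615]
eef_rot: [0.002, 0.99, 0.14, 0.001]
wrist_force: [-0.7, 0.5, -0.6]
grip_width: 0.0348
grasp_force: 0.4
```

step_arm([
  [[0.0005,0.003,-0.001],[0,0,-2.6],0.6],
  [[0.001,0.0055,-0.002],[0,0,-5.3],0.6],
  [[0.002,0.0085,-0.003],[0,0,-7.9],0.6],
  [[0.003,0.011,-0.0045],[0,0,-10.5],0.6],
  [[0.0045,0.014,-0.0055],[0,0,-13],0.6],
])

```text
time: 20.55
tool_pos: [0.5216, -0.1928, 0.067]
eef_rot: [0.002, 0.968, 0.251, 0.001]
wrist_force: [-1.8, 0.0, 0.2]
grip_width: 0.0354
grasp_force: 0.4
```

```bash
python3 - <<'E'
from h import *
s=observe();print(s["joints"].round(3),s["wrist_force"],s["tool_pos"])
m=camera_model("wrist");mx=get_image("wrist").max(2)
for v in range(203,262,6):print(v,"".join("#" if x<45 else "+" if x<85 else "." for x in mx[v,190:320:2]))
ang=[1.17,1.42,1.57];yw=[.9,1.1,1.15]
for i in range(2):
    print("call",i);rows(ang[i],ang[i+1],yw[i],yw[i+1],first=pose() if i==0 else None)
E
```

```text
[-0.06   0.381 -0.326  0.006 -0.861  2.133] [-1.83780609  0.04244257  0.16068578] [ 0.52164335 -0.19278543  0.06704488]
203 ................................++...............................
209 ...........................++++.+++..............................
215 ..........................+++++++++++............................
221 ........................++++++++++++.............................
227 ........+###++++......+++++++++++++...............+++++###.......
233 .......+########....+++++++++++++.................#########......
239 ......###########++++....++++++...................##########.....
245 ....#############++++++....+++....................############+..
251 .+##############+..+++++++++......................###############
257 ################+.................................###############
call 0
   [0.0005, 0.002, -0.001] [0.3, -0.0, -2.7]
   [0.0012, 0.0043, -0.0021] [0.3, 0.0, -5.0]
   [0.0021, 0.0065, -0.0031] [0.3, 0.0, -7.2]
   [0.0031, 0.0086, -0.0042] [0.3, 0.0, -9.5]
   [0.0042, 0.0107, -0.0052] [0.3, 0.0, -11.8]
call 1
   [0.0004, 0.0013, -0.0007] [0.0, 0.0, -0.6]
   [0.0009, 0.0027, -0.0013] [0.0, 0.0, -1.1]
   [0.0015, 0.004, -0.002] [0.0, 0.0, -1.7]
   [0.002, 0.0053, -0.0026] [0.0, 0.0, -2.3]
   [0.0027, 0.0065, -0.0033] [0.0, 0.0, -2.9]
```

step_arm([
  [[0.0005,0.002,-0.001],[0,0,-2.7],0.6],
  [[0.001,0.0045,-0.002],[0,0,-5],0.6],
  [[0.002,0.0065,-0.003],[0,0,-7.2],0.6],
  [[0.003,0.0085,-0.004],[0,0,-9.5],0.6],
  [[0.004,0.0105,-0.005],[0,0,-11.8],0.6],
])

```text
time: 21.1
tool_pos: [0.5303, -0.2, 0.0721]
eef_rot: [0.003, 0.937, 0.348, 0.0]
wrist_force: [-0.3, 0.7, 0.0]
grip_width: 0.0346
grasp_force: 0.3
```

step_arm([
  [[0.0005,0.0015,-0.0005],[0,0,-0.6],0.6],
  [[0.001,0.0025,-0.001],[0,0,-1.1],0.6],
  [[0.0015,0.004,-0.002],[0,0,-1.7],0.6],
  [[0.002,0.005,-0.0025],[0,0,-2.3],0.6],
  [[0.0025,0.0065,-0.0035],[0,0,-2.9],0.6],
])

```text
time: 21.6
tool_pos: [0.537, -0.2035, 0.0759]
eef_rot: [0.003, 0.928, 0.372, 0.001]
wrist_force: [-1.3, 0.5, 0.4]
grip_width: 0.0347
grasp_force: 0.3
```

```bash
python3 - <<'E'
from h import *
s=observe();print(s["joints"].round(3),s["wrist_force"],s["tool_pos"])
m=camera_model("wrist");mx=get_image("wrist").max(2)
for v in range(197,262,6):print(v,"".join("#" if x<45 else "+" if x<85 else "." for x in mx[v,190:320:2]))
S=camera_model("scene");sc=get_image("scene");
for a in(1.2,1.4,1.57):print(a,project(S,[SAD+RS.apply([-.044-.052*np.cos(a),.027-.052*np.sin(a),.05])]))
P,Q=vpose(1.75,0,1.2);plan(P,Q,1)
E
```

```text
[-0.077  0.397 -0.272  0.006 -0.897  2.407] [-1.2731423   0.49882184  0.44208522] [ 0.53698912 -0.20345991  0.07592801]
197 ..........................+++..++..............+#++++............
203 ...........................++.+.++...............................
209 ............................+++.+++..............................
215 ............................+++++++++............................
221 ..........................++++++++++++...........................
227 ........+###++++........+++++++++++++.............++++####.......
233 .......#########.....++++++++++++++...............#########+.....
239 ......##########+.......+++++++++.................##########+....
245 ....#############+++++.....++++...................############+..
251 .+##############+..+++++...++.....................###############
257 ################+.................................###############
1.2 [[232.9397732  158.22975282]]
1.4 [[229.68780352 158.12916225]]
1.57 [[227.12415131 158.43086317]]
dist 0.0093 ang 3.0
call 0 [ 0.0042  0.0074 -0.0036] [ 0.37  0.04 -2.97]
```

step_arm([
  [[0.001,0.0015,-0.001],[0,0,-0.6],0.6],
  [[0.0015,0.003,-0.0015],[0,0,-1.2],0.6],
  [[0.002,0.0045,-0.002],[0,0,-1.8],0.6],
  [[0.003,0.006,-0.003],[0,0,-2.4],0.6],
  [[0.004,0.0075,-0.0035],[0,0,-3],0.6],
])

```text
time: 22.2
tool_pos: [0.5452, -0.2062, 0.0796]
eef_rot: [0.003, 0.918, 0.397, 0.001]
wrist_force: [-1.5, 0.7, -0.6]
grip_width: 0.0354
grasp_force: 0.4
```

step_arm([
  [[0.0005,0.001,-0.0005],[0,0,0],0.6],
  [[0.001,0.002,-0.001],[0,0,0],0.6],
  [[0.0015,0.003,-0.001],[0,0,0],0.6],
  [[0.0015,0.003,-0.001],[0,0,0],0.6],
  [[0.0015,0.003,-0.001],[0,0,0],0.6],
])

```text
time: 22.7
tool_pos: [0.5485, -0.2071, 0.0806]
eef_rot: [0.003, 0.918, 0.396, 0.001]
wrist_force: [-1.3, 0.3, 0.0]
grip_width: 0.0347
grasp_force: 0.3
```

```bash
python3 - <<'E'
from h import *
s=observe();print(s["joints"].round(3),s["wrist_force"],s["tool_pos"])
p,r=pose();t=RS.inv().apply(p+r.apply([0,0,-.04])-SAD);print("tip in saddle",t,"trail-finger contact", RS.inv().apply(p+r.apply([0,-.0175+.007,-.046])-SAD))
mx=get_image("wrist").max(2)
for v in range(197,262,6):print(v,"".join("#" if x<45 else "+" if x<85 else "." for x in mx[v,190:320:2]))
E
```

```text
[-0.082  0.41  -0.238  0.006 -0.919  2.464] [-1.3422824   0.25027458  0.01770791] [ 0.54850289 -0.20707979  0.08058902]
tip in saddle [-0.03402312 -0.0238717   0.03858182] trail-finger contact [-0.04041661 -0.02005254  0.04811005]
197 ........................+.+.+++....##########################+...
203 ........................++++..++......########++.................
209 .........................++++++++................................
215 ..........................++++++++...............................
221 ...........................++++++++++............................
227 ........+###++++..........++++++++++++............++++####.......
233 .......+########.......++++++++++++++.............#########......
239 ......##########+...+++++++++++++++...............##########+....
245 ....#############.+++....+++++++..................############+..
251 .+###############++++++....+++....................###############
257 ################+..+++++.+++......................###############
```

step_arm([
  [[0.0005,0.001,-0.0005],[0,0,0],0.6],
  [[0.001,0.002,-0.001],[0,0,0],0.6],
  [[0.0015,0.003,-0.001],[0,0,0],0.6],
  [[0.0015,0.004,-0.0015],[0,0,0],0.6],
  [[0.0015,0.004,-0.0015],[0,0,0],0.6],
])

```text
time: 23.25
tool_pos: [0.5493, -0.2079, 0.0807]
eef_rot: [0.001, 0.918, 0.396, -0.002]
wrist_force: [-5.3, 3.4, -0.8]
grip_width: 0.0361
grasp_force: 3.0
```

```bash
python3 - <<'E'
from h import *
s=observe();print(s["wrist_force"],s["tool_pos"])
W=camera_model("wrist");im=get_image("wrist")[:,:,::-1];cv2.imwrite("pics/e.png",im)
for a in(1.2,1.4,1.57):print(a,project(W,[SAD+RS.apply([-.044-.052*np.cos(a),.027-.052*np.sin(a),.05])]),project(W,[SAD+RS.apply([-.044,.027,.026])]))
mx=im.max(2)
for v in range(191,262,4):print(v,"".join("#" if x<45 else "+" if x<85 else "." for x in mx[v,190:320:2]))
E
```

```text
[-5.28677112  3.37644299 -0.78559159] [ 0.54933159 -0.20792921  0.08070204]
1.2 [[199.32080643 255.0774675 ]] [[212.86770232 151.34268985]]
1.4 [[215.6021558  257.58038025]] [[212.86770232 151.34268985]]
1.57 [[229.35208009 257.18282747]] [[212.86770232 151.34268985]]
191 ......................+.+.+++++##################################
195 ......................+...+++....################################
199 ......................+++.+.++....+####################+.........
203 .......................++++.+++......########++..................
207 ........................++++++++.................................
211 .........................++++++++................................
215 ..........................+++++++................................
219 ..........................+++++++++..............................
223 ..........................+++++++++++............................
227 ........####++++.........++++++++++++.............+++++###+......
231 .......########+.......+++++++++++++..............+########+.....
235 ......+#########.....++++++++++++++...............+#########.....
239 .....+##########...+++++++++++++++................+##########....
243 ....+###########++++..++++++++++..................+###########...
247 ..+#############++++....+++++++...................##############.
251 .###############+++++.+...+++.....................###############
255 ################+++++++.+.++......................###############
259 ################....+++++.........................###############
```

step_arm([
  [[0,-0.003,0],[0,0,0],0.6],
  [[0,-0.007,0],[0,0,0],0.55],
  [[0,-0.01,0],[0,0,0],0.5],
  [[0,-0.01,0],[0,0,0],0.45],
  [[0,-0.01,-0.01],[0,0,0],0.45],
], newtons=5)

```text
time: 23.8
tool_pos: [0.5444, -0.2016, 0.0914]
eef_rot: [0.002, 0.918, 0.396, -0.0]
wrist_force: [-0.3, 0.3, -0.0]
grip_width: 0.0467
grasp_force: 0.0
```

step_arm([
  [[0,0,-0.02],[0,0,0],0.45],
  [[0,0,-0.04],[0,0,0],0.45],
  [[0,0,-0.065],[0,0,0],0.45],
  [[0,0,-0.09],[0,0,0],0.45],
  [[0,0,-0.12],[0,0,0],0.45],
])

```text
time: 24.3
tool_pos: [0.5444, -0.2013, 0.2135]
eef_rot: [0.003, 0.918, 0.396, 0.001]
wrist_force: [1.0, -0.9, -0.2]
grip_width: 0.0475
grasp_force: 0.0
```

step_arm([
  [[0,0,-0.02],[0,0,5],0.45],
  [[0,0,-0.03],[0,0,10],0.45],
  [[0,0,-0.04],[0,0,15],0.45],
  [[0,0,-0.04],[0,0,20],0.45],
  [[0,0,-0.04],[0,0,20],0.45],
])

```text
time: 24.8
tool_pos: [0.5448, -0.2012, 0.2533]
eef_rot: [0.003, 0.973, 0.231, 0.002]
wrist_force: [0.5, -1.4, 0.4]
grip_width: 0.0477
grasp_force: 0.0
```

```bash
python3 - <<'E'
from h import *
s=observe();print(s["wrist_force"],s["tool_pos"],s["time"])
W=camera_model("wrist");im=get_image("wrist")[:,:,::-1];cv2.imwrite("pics/e2.png",im)
kn=lambda a,z:SAD+RS.apply([-.044-.052*np.cos(a),.027-.052*np.sin(a),z])
q=project(W,[kn(1.2,.05),kn(1.4,.05),kn(1.57,.05),SAD+RS.apply([-.044,.027,.026]),SAD,SAD+RS.apply([.055,0,0])]);print(q.round(1))
mx=im.max(2);x0,y0=(q.min(0)-30).astype(int);x1,y1=(q.max(0)+30).astype(int)
for v in range(max(0,y0),min(384,y1),3):print(v,"".join("#" if x<45 else "+" if x<90 else "." for x in mx[v,max(0,x0):x1:2]))
print(x0)
E
```

```text
[ 0.53932227 -1.36333138  0.35120709] [ 0.54480525 -0.20122045  0.25334013] 24.8
[[237.1 187.6]
 [245.1 185. ]
 [251.3 181.6]
 [226.1 134.7]
 [278.8 121.6]
 [319.9  88.6]]
58 .............................................................................
61 .............................................................................
64 .............................................................................
67 .............................................................................
70 .............................................................................
73 .............................................................................
76 .............................................................................
79 .............................................................................
82 .................................................+++.++......................
85 ..............................................+####++........................
88 ............................................+###+............................
91 ..................................
[... 2707 characters left out ...]
........................................
193 .............................................................................
196 .............................................................................
199 .............................................................................
202 .............................................................................
205 .............................................................................
208 .............................................................................
211 .............................................................................
214 .............................................................................
196
```

```bash
python3 -c "
from station import *
print(hand_in())"
```

```text
the job is handed in; nothing more can be done
None
```

The long roller lies in both V notches with the keeper swung to its stop over the low end. I handed the job in at about 25 s, with the robot clear. The final wrist picture agreed with this, but the hand-in gave no verdict. My first grasp closed short of the roller and pushed it briefly; it stayed upright and I re-gripped.

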